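# Clamp a heat sink to the set torque, stopping at the first click

### The job

Put the long heat sink flat, fins up, in the shallow pocket on the sloping bed of the clamping jig, swing the jig's arm closed over it, then turn the arm's T-knob clockwise until its slip clutch gives its first click, stop before a second click, and let go. Leave the short heat sink, the meter and the battery where they are.

Things in the scene. Friction and masses are not known exactly. Their poses are not given: they have to be found in the camera images.
- heat_sink: The long heat sink: plain aluminium block with upright fins, 46 mm (own x) by 100 mm (own y) by 40 mm high (own z up), about 0.3 kg, loose on the bench. Origin: centre of its underside. Grip it across the 46 mm.
- small_sink: Bystander: short aluminium heat sink, 46 mm (own x) by 60 mm (own y) by 28 mm high. Origin: centre of its underside.
- meter: Bystander: hand-held grey test meter lying flat, 66 mm (own x) by 125 mm (own y) by 32 mm high, with a dial to 41 mm. Origin: centre of its underside.
- battery: Bystander: black sealed battery, 66 mm (own x) by 88 mm (own y) by 66 mm high, 75 mm over the tabs. Origin: centre of its underside.
- pocket (a point): Centre of the pocket floor on the jig's bed, 105 mm above the bench, in the bed's frame: z square to the bed, leaning 25 degrees from vertical towards the robot; x up the slope, away from the robot; y across. Pocket 58 mm (x) by 112 mm (y), rimmed by ledges 10 mm wide, only 6 mm high. The long heat sink lies in it with its 100 mm along y, either way round.
- pivot (a point): Pivot of the swing arm, on the bed at pocket-frame x 100, y 0, z 56 mm; bed's axes. The arm turns about this z. A post of 22 mm diameter stands under it; its boss rises to z 69 mm.
- clamp (a joint): Swing arm angle, rad. 0 = closed at its stop, pointing down the slope (pocket -x) over the pocket's middle; grows anticlockwise seen from above (at 1.57 it points to pocket -y). Starts 1.25 to 1.6, limit 1.9; stays where left (0.25 N m friction). Steel bar 20 mm wide, 12 mm thick, pocket-frame z 50 to 62 mm (10 mm over the lying heat sink), reaching 175 mm from the pivot.
- tab (a point): Point on the middle of the free end of the swing arm, 165 mm from the pivot, halfway through its thickness; its x points along the arm to the pivot, z as the bed's. The place to push the arm by, from either side.
- knob_grip (a point): Gripping point of the black T-knob on the swing arm, on the knob's axis 100 mm from the pivot, at pocket-frame z 88 mm. The knob's axis is square to the bed (point z). The T-bar is 64 mm long (point x), 16 mm thick (point y) and 32 mm high (16 mm above and below this point), and turns with the knob; its underside is 10 mm above the arm.
- screw (a joint): Clamp screw, rad. It turns with the knob, clockwise seen from above positive, easily (0.035 N m), from a start between -2.0 and -0.6 to 0, where it is tight and stops dead. Limit -2.6 backwards. Very fine thread: it does not visibly sink; its foot ends about 1.5 mm above the heat sink. A black tick on the steel collar under the knob turns with it.
- clutch (a joint): Slip of knob past screw, rad; 0 at the start, T-bar in line with the collar's tick. Stays near 0 until the screw is tight; then torque peaks at about 0.37 N m near 0.15 and falls to almost nothing by 0.4, past the tooth's crest at 0.30: the first click, best left at 0.4 to 0.7. Torque rises to the same peak near 0.75; second click at 0.90. The knob stays in the tooth when let go.
- jig: The clamping jig, fixed: steel foot 260 by 200 mm, carrying the sloping bed, a plate 250 mm along the slope (pocket-frame x -115 to 135) by 190 mm. Origin on the bench, right below the pocket's centre; x is level, away from the robot. Swing arm and T-knob stand on the bed.
There are look-alikes about, which are no part of the job. Leave any purple look-alike of the heat_sink alone.

How it is judged:
By the outcome, as a careful person would: the job done as asked, in the order asked, and still so for the second after the job is handed in, with the robot touching nothing.
It also fails if it takes over 72 s, if anything falls off the work surface, if the arm or the gripper's body presses on something with over 40 N, if the wrist force passes 120 N, or if a joint passes its speed limit or range.

### The arm

A 6-joint arm with a two-finger parallel gripper is mounted at the origin on the work surface. World frame = base frame: x ahead of the robot, y to its left, z up, the work surface at z = 0. Lengths are in mm, angles in rad, forces in N, time in s.
With the tool pointing down it reaches from about 325 to 925 mm from the base axis. Payload 3.1 kg.
Tool frame: the origin (TCP) lies at the very end of the fingers, on their centre line; the grasp point (between the pads) lies 19 mm behind it (ctrl.tcp_to_grasp is the distance from the TCP to the grasp point, in mm); z points along the fingers, y is the direction in which the jaws open and shut (so a half turn about z gives the same grasp; the last joint's range is limited). The gripper opens to 85 mm and grips with 20 to 120 N. Pads are 22 mm wide; open, the fingers measure 114 mm over their backs; the gripper's body (76 mm by 85 mm) begins 54 mm behind the grasp point. The pads swing forward as they close: fully open they stand 13 mm farther back than shut.
Start: joints at [1.142, 0.217, 1.613, -0, 1.311, -0.112], TCP at [194.686, 593.916, 203.4] pointing down, gripper open.
Joint ranges: [-2.75, 2.75], [-0.78, 2.1], [0.31, 2.55], [-1.13, 4.27], [0.13, 2.63], [-2.58, 2.58]. Speed limits (rad/s): [2.79, 2.79, 3.14, 3.14, 3.14, 3.14].

### API

Orientations are given as a unit quaternion [x, y, z, w].
In Python, from cell import ctrl gives the robot as it stands.
- The arm moves only by the tool arm_command, never from a script. Its argument "deltas" is one flat list of numbers, 7 for each row, row after row: the opening, from 0 (shut) to 1 (fully open), then the shift along the tool's x, y, z in mm, then the turn, a rotation vector about the tool's x, y, z in degrees. A call has 1 to 20 rows; each row shifts and turns the commanded pose from where the row before left it, along the tool's axes as they then stand; what a row does not reach is not made up. A row lasts 1/10 s, in which the tool goes at most 50 mm and 8.59 degrees, less where a joint would pass 70% of its speed; a pose out of reach is approached as far as the arm can. A call with a gripper value outside its range is refused whole. The fingers move at their own pace and stop on an object; "grip_force" is the grip in N (left out, the last holds). Time passes only in rows, so rows that do not move let the fingers close. It gives the time, the measured TCP pose, the force and the opening at its end, in the units of the state.
- ctrl.get_state(): the state, without advancing time (a new reading comes with each control period).
- ctrl.camera(name): name is "scene" or "top"; returns the picture (384x512x3 uint8, red, green, blue); there is no depth.
- ctrl.get_calibration(name): a dict with "mtx" (3x3 intrinsics, pixels), "origin" and "attitude" of the camera in the world. Camera axes: x right, y up, looking along -z (the intrinsics and any distortion apply to the point x, -y, -z); pixel columns grow to the right and rows downward; lengths in mm; the calibration is good to about 2 mm. A picture is of the moment at which its call begins. get_calibration takes no time and is no camera call.
- ctrl.finish_job(): hands the job in, once; it reports no verdict.
The state is a dict: "time_s": time; "joint_pos": joint angles; "joint_velocities": joint speeds; "effort": joint torques, N m; "eef_pos": TCP position; "ee_rot": TCP orientation; "contact_force": force on the tool from outside, world axes, zero at the start; "ft_torque": the same for the moment, N m; "width": finger opening in mm.
Only numpy, scipy, OpenCV 4.12 (cv2) and the standard library are available. Lean on these libraries where they do the work, as an engineer would, in place of code of your own. Each camera call takes 0.05 s, during which the arm holds its last target.

## Working session

There is one attempt and no reset: what is moved stays moved. The work goes in short steps, Python scripts to look and compute and a tool call to move; the robot and the scene stay as the last step left them, time stands still between calls to the robot, and variables do not carry over. Pictures are saved under pics/ and viewed, and the job is handed in when it is done.

Besides the shell and the picture viewer there is one more tool, called by a JSON object that holds its "method" and its "body". arm_command: Moves the arm, as the interface text tells. Its arguments: {"type":"object","properties":{"deltas":{"type":"array"},"grip_force":{"type":"number"}},"required":["deltas"]}

```bash
ls; mkdir -p pics; python3 - <<'E'
from cell import ctrl
import cv2, numpy as np
np.set_printoptions(precision=4,suppress=True)
s=ctrl.get_state()
for k,v in s.items(): print(k,v)
print(ctrl.tcp_to_grasp)
for n in("scene","top"):
    im=ctrl.camera(n); cv2.imwrite(f"pics/{n}0.png",im[:,:,::-1]); c=ctrl.get_calibration(n); print(n,c)
E
```

```text
pics
time_s 0.0
joint_pos [ 1.1418  0.2177  1.6149  0.0001  1.3113 -0.1122]
joint_velocities [0.0008 0.0003 0.0019 0.002  0.0005 0.0014]
effort [ -0.0013 -39.6847 -30.3851  -0.0001   0.0098   0.    ]
eef_pos [194.3043 593.1228 202.083 ]
ee_rot [ 0.1577  0.9875 -0.0011 -0.0003]
contact_force [-0.3256 -0.0543  1.1825]
ft_torque [ 0.0183 -0.0013  0.0098]
width 85.39512553860966
18.700000000000003
scene {'mtx': array([[374.9083,   0.    , 259.2954],
       [  0.    , 374.9083, 190.9207],
       [  0.    ,   0.    ,   1.    ]]), 'origin': array([1309.2371,  -81.7206,  656.7289]), 'attitude': array([0.3438, 0.3289, 0.6122, 0.6315])}
top {'mtx': array([[469.4858,   0.    , 255.582 ],
       [  0.    , 469.4858, 199.55  ],
       [  0.    ,   0.    ,   1.    ]]), 'origin': array([ 414.7204,  -50.2065, 1463.4494]), 'attitude': array([ 0.0373, -0.0291, -0.7042,  0.7084])}
```

View pics/scene0.png

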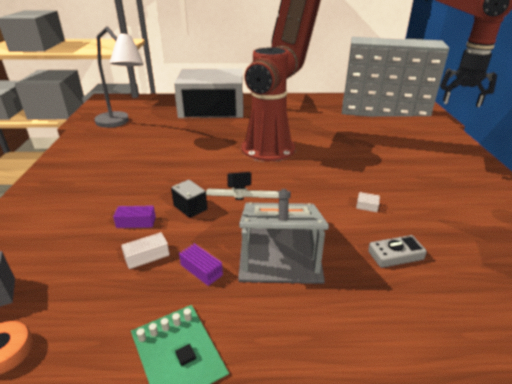

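View pics/top0.png

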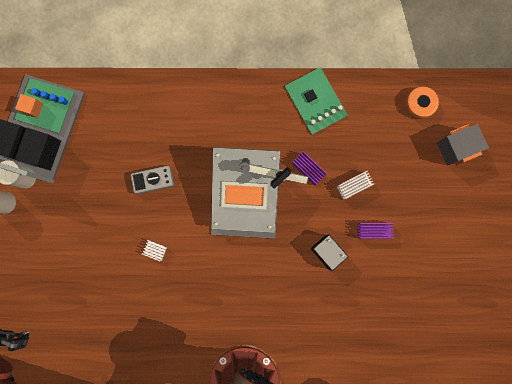

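The top view shows the candidates. White finned blocks: a long one at (355,185) and a short one at (154,250). Purple look-alikes: (308,168) and (375,230). The long white one fits heat_sink, so I'll enlarge it to confirm.

```bash
cat > h.py <<'E'
import numpy as np, cv2
from scipy.spatial.transform import Rotation as R
from cell import ctrl
np.set_printoptions(precision=3,suppress=True)
def cam(n):
    c=ctrl.get_calibration(n); return np.array(c['mtx']),np.array(c['origin']),R.from_quat(c['attitude'])
def ray(n,uv):
    K,o,r=cam(n); uv=np.atleast_2d(uv).astype(float)
    p=np.c_[uv,np.ones(len(uv))]@np.linalg.inv(K).T
    return o,r.apply(p*[1,-1,-1])
def onplane(n,uv,p0,nrm=(0,0,1)):
    o,d=ray(n,uv); nrm=np.array(nrm,float)
    t=((np.array(p0,float)-o)@nrm)/(d@nrm); return o+d*t[:,None]
def atz(n,uv,z): return onplane(n,uv,[0,0,z])
def proj(n,P):
    K,o,r=cam(n); p=r.inv().apply(np.atleast_2d(P)-o)*[1,-1,-1]; q=p@K.T; return q[:,:2]/q[:,2:]
def tri(uv1,uv2):
    o1,d1=ray('scene',uv1);o2,d2=ray('top',uv2);d1=d1[0]/np.linalg.norm(d1);d2=d2[0]/np.linalg.norm(d2)
    A=np.c_[d1,-d2];t=np.linalg.lstsq(A,o2-o1,rcond=None)[0];a=o1+d1*t[0];b=o2+d2*t[1];return (a+b)/2,np.linalg.norm(a-b)
E
python3 - <<'E'
import cv2,numpy as np
t=cv2.imread('pics/top0.png');s=cv2.imread('pics/scene0.png')
def z(im,x0,y0,w,h,f): return cv2.resize(im[y0:y0+h,x0:x0+w],None,fx=f,fy=f,interpolation=cv2.INTER_CUBIC)
cv2.imwrite('pics/c1.png',z(t,200,140,185,105,4))
cv2.imwrite('pics/c2.png',z(s,110,165,225,125,3.5))
E
```

```text
(no output)
```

View pics/c1.png

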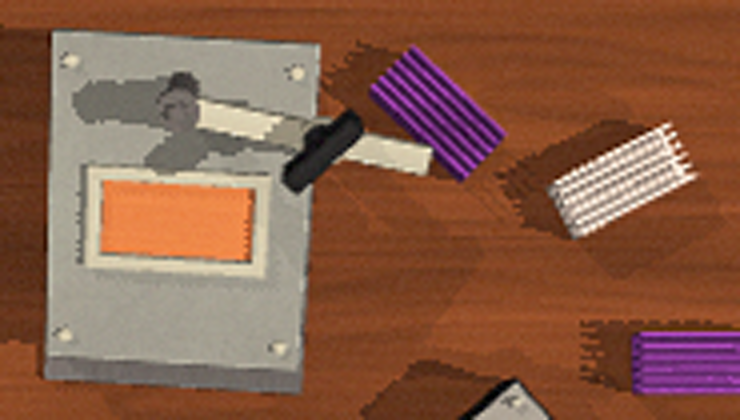

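View pics/c2.png

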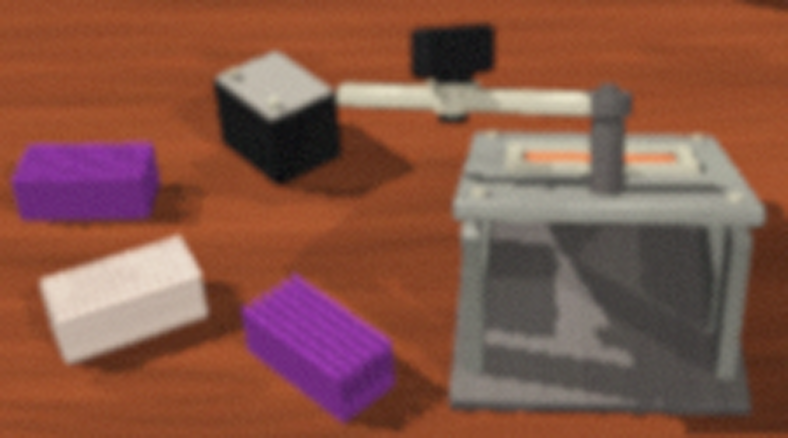

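```bash
cat > m1.py <<'E'
from h import *
from scipy.optimize import least_squares
t=cv2.imread('pics/top0.png');s=cv2.imread('pics/scene0.png')
def bedR(yaw): return R.from_euler('z',yaw)*R.from_euler('y',-25,degrees=True)
def W(p,P): # pocket-> world
    return np.array([p[0],p[1],105])+bedR(p[2]).apply(np.atleast_2d(P))
if __name__=='__main__':
    # heat sink
    for n,im in(('top',t),('scene',s)):
        hsv=cv2.cvtColor(im,cv2.COLOR_BGR2HSV)
        m=((hsv[:,:,1]<70)&(hsv[:,:,2]>150)).astype(np.uint8)
        x0,y0,x1,y1=(325,160,385,215) if n=='top' else (110,225,180,275)
        m2=np.zeros_like(m);m2[y0:y1,x0:x1]=m[y0:y1,x0:x1]
        m2=cv2.morphologyEx(m2,cv2.MORPH_CLOSE,np.ones((5,5)))
        c=max(cv2.findContours(m2,0,1)[0],key=cv2.contourArea)
        print(n,cv2.contourArea(c),cv2.minAreaRect(c))
        if n=='top':
            P=atz('top',c[:,0,:],40)[:,:2].astype(np.float32)
            r=cv2.minAreaRect(P);print('rect z40',r)
        else: print(cv2.approxPolyDP(c,2.5,True)[:,0].tolist())
    # jig
    ct=lambda L:(np.array(L,float)+.5)/4-.5+[200,140]
    pl=ct([(52,30),(320,44),(46,358),(303,374)])
    Ppl=np.array([[135,95,0],[135,-95,0],[-115,95,0],[-115,-95,0]])
    hsv=cv2.cvtColor(t,cv2.COLOR_BGR2HSV)
    m=((hsv[:,:,0]<14)&(hsv[:,:,1]>130)&(hsv[:,:,2]>210)).astype(np.uint8);m[:150]=0;m[:,:215]=0;m[:,275:]=0;m[235:]=0
    c=max(cv2.findContours(m,0,1)[0],key=cv2.contourArea);r=cv2.minAreaRect(c);print('orange',r)
    f=lambda p:(proj('top',W(p,Ppl))-pl).ravel()
    so=least_squares(f,[500,0,0]);print(so.x,np.degrees(so.x[2]),so.fun.reshape(-1,2))
    p=so.x
    print('pocket c px',proj('top',W(p,[0,0,0])),proj('scene',W(p,[0,0,0])))
    oo=onplane('top',[r[0]],W(p,[0,0,0])[0],bedR(p[2]).apply([0,0,1]));print('orange c world',oo, bedR(p[2]).inv().apply(oo-W(p,[0,0,0])))
    print('pivot top px',proj('top',W(p,[100,0,69])),proj('scene',W(p,[100,0,69])))
    print('scene plate',proj('scene',W(p,Ppl)))
    # arm end: crop px  -> plane z=62
    e=ct([(432,160)]);
    a=onplane('top',e,W(p,[0,0,62])[0],bedR(p[2]).apply([0,0,1]))
    q=bedR(p[2]).inv().apply(a-W(p,[0,0,0]));print('arm end pocket',q,'dist',np.hypot(*(q[0,:2]-[100,0])),'ang',np.arctan2(-q[0,1],100-q[0,0]))
    e=ct([(288,186),(322,150),(357,117)])
    a=onplane('top',e,W(p,[0,0,104])[0],bedR(p[2]).apply([0,0,1]))
    q=bedR(p[2]).inv().apply(a-W(p,[0,0,0]));print('knob pocket',q,np.hypot(*(q[1,:2]-[100,0])),'world',a)
E
python3 m1.py
```

```text
top 438.5 ((354.8759460449219, 184.68450927734375), (14.585844039916992, 34.06912612915039), 62.52556610107422)
rect z40 ((596.0350341796875, -335.7195129394531), (44.344547271728516, 104.88513946533203), 27.74117660522461)
scene 982.0 ((145.3999786376953, 249.6999969482422), (24.349536895751953, 43.955657958984375), 71.56504821777344)
[[160, 233], [122, 245], [129, 267], [168, 254]]
orange ((243.4688720703125, 194.49806213378906), (36.42892074584961, 17.65305519104004), 3.5763344764709473)
[557.22   -1.615  -0.047] -2.703396247548235 [[-0.09   0.358]
 [ 0.318  0.279]
 [ 0.321 -0.029]
 [-0.562 -0.634]]
pocket c px [[244.476 194.503]] [[279.964 210.693]]
orange c world [[557.225   1.318 104.938]] [[-0.147  2.93  -0.   ]]
pivot top px [[244.396 167.836]] [[282.584 188.716]]
scene plate [[327.4   223.55 ]
 [238.301 222.437]
 [312.158 203.102]
 [244.118 202.281]]
arm end pocket [[  73.887 -173.299   62.   ]] dist 175.25546015896262 ang 1.421238463985209
knob pocket [[  63.52   -75.642  104.   ]
 [  89.612  -96.607  104.   ]
 [ 113.329 -118.056  104.   ]] 97.16362644283831 world [[ 567.254  -77.815  226.101]
 [ 589.885  -99.872  237.128]
 [ 610.345 -122.311  247.151]]
```

```bash
python3 - <<'E'
from m1 import *
c=np.array([596,-335.7]);a=np.radians(27.74)
ux=np.array([np.cos(a),np.sin(a)]);uy=np.array([-ux[1],ux[0]])
L=[]
for z in(0,40):
    for i,j in((23,50),(23,-50),(-23,-50),(-23,50)): L.append([*(c+ux*i+uy*j),z])
L=np.array(L)
for n,im,(x0,y0,w,h) in(('top',t,(320,150,80,60)),('scene',s,(110,220,80,60))):
    f=8;v=cv2.resize(im[y0:y0+h,x0:x0+w],None,fx=f,fy=f,interpolation=cv2.INTER_CUBIC)
    q=(((proj(n,L)-[x0,y0])+.5)*f-.5).astype(int)
    cv2.polylines(v,[q[:4]],True,(255,255,0));cv2.polylines(v,[q[4:]],True,(0,0,255))
    cv2.imwrite(f'pics/hs_{n}.png',v)
a=cv2.imread('pics/hs_top.png');b=cv2.imread('pics/hs_scene.png');cv2.imwrite('pics/hs.png',cv2.resize(np.vstack([a,b]),None,fx=.62,fy=.62))
print(atz('top',[[308,168],[330,252]],40))
E
```

```text
[[ 646.646 -193.091   40.   ]
 [ 391.5   -258.193   40.   ]]
```

View pics/hs.png

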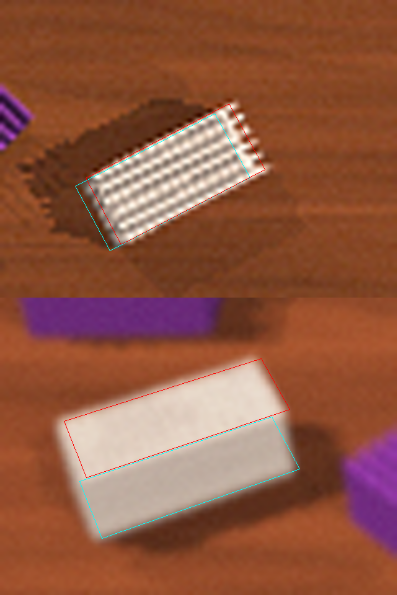

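```bash
cat >> h.py <<'E'
from scipy.linalg import logm,expm
def T(p,r): M=np.eye(4);M[:3,:3]=r.as_matrix();M[:3,3]=p;return M
def downR(yaw): # tool down, tool y at world yaw
    y=np.array([np.cos(yaw),np.sin(yaw),0]);z=np.array([0,0,-1.]);return R.from_matrix(np.c_[np.cross(y,z),y,z])
PK=[557.2,0.5,np.radians(-2.7)]
def BR(): return R.from_euler('z',PK[2])*R.from_euler('y',-25,degrees=True)
def PW(P): return np.array([PK[0],PK[1],105])+BR().apply(P)
def bedtool(ang): # tool z=-n, tool y at angle ang in bed xy
    y=np.array([np.cos(ang),np.sin(ang),0]);z=np.array([0,0,-1.]);return BR()*R.from_matrix(np.c_[np.cross(y,z),y,z])
def cur():
    s=ctrl.get_state();return T(s['eef_pos'],R.from_quat(s['ee_rot'])),s
def plan(A,B,n):
    d=np.linalg.inv(A)@B; rv=R.from_matrix(d[:3,:3]).as_rotvec(); X=np.real(logm(d))/n; E=expm(X)
    print('total shift',d[:3,3],'turn deg',np.degrees(rv),'| row x',n,':',E[:3,3],np.degrees(R.from_matrix(E[:3,:3]).as_rotvec()))
E
python3 - <<'E'
from h import *
A,s=cur(); B=A.copy(); B[2,3]=300
r=R.from_matrix(A[:3,:3]); 
C=T([597,-338,300],downR(np.radians(27.7)))
plan(A,B,5);
# straight line, yaw separately: world line then rotate
D=B.copy();D[:3,3]=C[:3,3]
plan(B,D,25);plan(D,C,6)
E
```

```text
total shift [  0.024  -0.216 -97.838] turn deg [-0.  0. -0.] | row x 5 : [  0.005  -0.043 -19.568] [-0.  0. -0.]
total shift [-672.687 -759.408    1.511] turn deg [-0.  0. -0.] | row x 25 : [-26.907 -30.376   0.06 ] [-0.  0. -0.]
total shift [0. 0. 0.] turn deg [-0.125  0.035 44.151] | row x 6 : [0. 0. 0.] [-0.021  0.006  7.359]
```

{"method": "arm_command", "body": {"deltas": [1,0,0,-20,0,0,0,1,0,0,-20,0,0,0,1,0,0,-20,0,0,0,1,0,0,-20,0,0,0,1,0,0,-18,0,0,0,1,-27,-30.4,0,0,0,0,1,-27,-30.4,0,0,0,0,1,-27,-30.4,0,0,0,0,1,-27,-30.4,0,0,0,0,1,-27,-30.4,0,0,0,0,1,-27,-30.4,0,0,0,0,1,-27,-30.4,0,0,0,0,1,-27,-30.4,0,0,0,0,1,-27,-30.4,0,0,0,0,1,-27,-30.4,0,0,0,0,1,-27,-30.4,0,0,0,0,1,-27,-30.4,0,0,0,0,1,-27,-30.4,0,0,0,0,1,-27,-30.4,0,0,0,0,1,-27,-30.4,0,0,0,0]}}

```text
time_s: 2.1
eef_pos: [437.5, 32.8, 301.0]
ee_rot: [0.158, 0.987, 0.0, -0.0]
contact_force: [0.3, 0.9, -0.7]
width: 85.4
```

{"method": "arm_command", "body": {"deltas": [1,-27,-30.4,0,0,0,0,1,-27,-30.4,0,0,0,0,1,-27,-30.4,0,0,0,0,1,-27,-30.4,0,0,0,0,1,-27,-30.4,0,0,0,0,1,-27,-30.4,0,0,0,0,1,-27,-30.4,0,0,0,0,1,-27,-30.4,0,0,0,0,1,-27,-30.4,0,0,0,0,1,-27,-30.4,0,0,0,0,1,0,0,0,0,0,7.36,1,0,0,0,0,0,7.36,1,0,0,0,0,0,7.36,1,0,0,0,0,0,7.36,1,0,0,0,0,0,7.36,1,0,0,0,0,0,7.36,1,0,0,0,0,0,0]}}

```text
time_s: 3.8
eef_pos: [599.0, -338.4, 300.5]
ee_rot: [0.517, 0.856, 0.0, -0.001]
contact_force: [-0.6, 0.3, 0.5]
width: 85.2
```

```bash
python3 - <<'E'
from h import *
A,s=cur(); print(s['time_s'],s['joint_pos'],A[:3,3],s['contact_force'])
plan(A,T([597,-338,60],downR(np.radians(27.7))),10)
im=ctrl.camera('top');cv2.imwrite('pics/t1.png',im[:,:,::-1])
E
```

```text
3.8 [-0.616  0.295  1.339 -0.     1.509 -1.1  ] [ 599.015 -338.387  300.503] [-0.582  0.341  0.473]
total shift [  0.965  -1.44  240.505] turn deg [-0.039 -0.075 -0.004] | row x 10 : [ 0.111 -0.151 24.05 ] [-0.004 -0.007 -0.   ]
```

{"method": "arm_command", "body": {"deltas": [1,0.1,-0.2,25,0,0,0,1,0.1,-0.2,25,0,0,0,1,0.1,-0.2,25,0,0,0,1,0.1,-0.2,25,0,0,0,1,0.1,-0.2,25,0,0,0,1,0.1,-0.2,25,0,0,0,1,0.1,-0.2,25,0,0,0,1,0.1,0,25,0,0,0,1,0,0,20,0,0,0,1,0,0,15,0,0,0,1,0,0,0,0,0,0]}}

```text
time_s: 4.95
eef_pos: [595.6, -337.0, 63.0]
ee_rot: [0.517, 0.856, 0.0, -0.003]
contact_force: [0.3, 0.2, -1.0]
width: 85.2
```

```bash
python3 - <<'E'
from h import *
A,s=cur(); print(s['time_s'],A[:3,3],s['contact_force'])
for n,(x0,y0,w,h) in(('top',(320,140,90,70)),('scene',(90,180,110,90))):
    im=ctrl.camera(n)[:,:,::-1]
    cv2.imwrite(f'pics/g_{n}.png',cv2.resize(im[y0:y0+h,x0:x0+w],(630,490) if n=='top' else (660,540),interpolation=cv2.INTER_CUBIC))
E
```

```text
4.95 [ 595.612 -337.043   62.979] [ 0.298  0.165 -0.984]
```

View pics/g_scene.png

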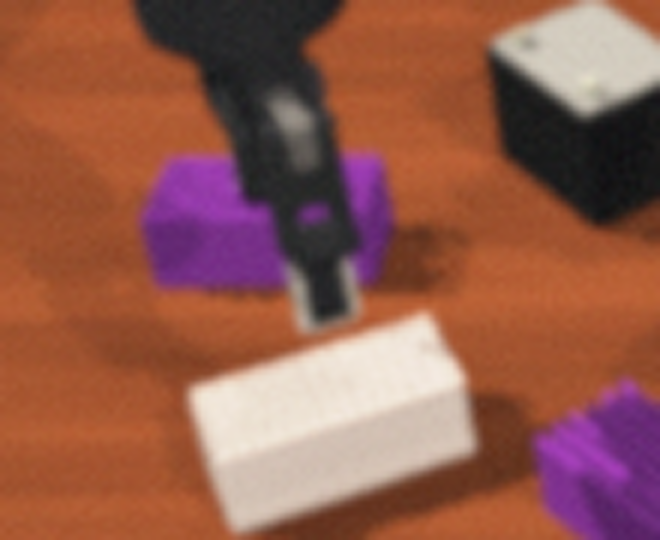

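View pics/g_top.png

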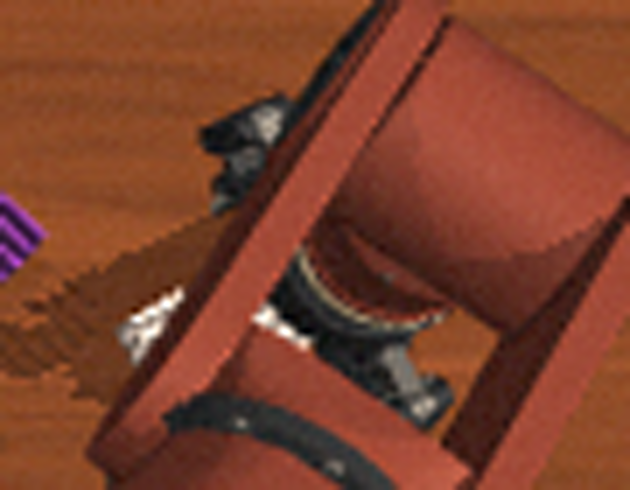

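```bash
python3 - <<'E'
from h import *
for sg in(1,-1):
    print(proj('scene',[[595.6+sg*50*.885,-337+sg*50*.466,76],[595.6+sg*43*.885,-337+sg*43*.466,76]]))
A,s=cur();print(s['joint_pos'], A[:3,:3])
E
```

```text
[[148.252 243.936]
 [147.41  242.197]]
[[137.083 220.865]
 [137.808 222.364]]
[-0.617  0.477  1.546  0.     1.118 -1.101] [[-0.465  0.885  0.   ]
 [ 0.885  0.465 -0.   ]
 [-0.     0.    -1.   ]]
```

```bash
python3 - <<'E'
from h import *
im=ctrl.camera('scene')[:,:,::-1].copy()
x0,y0,w,h=100,150,80,100
v=cv2.resize(im[y0:y0+h,x0:x0+w],None,fx=6,fy=6,interpolation=cv2.INTER_CUBIC)
c=np.array([595.6,-337,63]);u=np.array([.885,.466,0]);l=np.array([-.466,.885,0])
for sg in(1,-1):
    for z in(13,):
        P=np.array([c+u*sg*43+l*a+[0,0,z] for a in(-11,11)]+[c+u*sg*43+l*a+[0,0,z+40] for a in(11,-11)])
        q=((proj('scene',P)-[x0,y0]+.5)*6-.5).astype(int);cv2.polylines(v,[q],True,(0,255,255) if sg>0 else (255,255,0))
q=((proj('scene',c)-[x0,y0]+.5)*6).astype(int)[0];cv2.circle(v,tuple(int(i) for i in q),4,(0,255,0),-1)
cv2.imwrite('pics/g2.png',v)
E
```

```text
(no output)
```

View pics/g2.png

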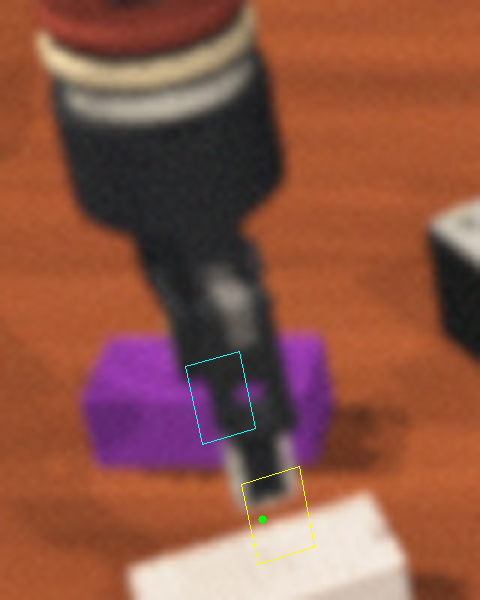

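```bash
python3 - <<'E'
from h import *
im=cv2.imread('pics/scene0.png')
x0,y0,w,h=425,20,87,100
f=6
v=cv2.resize(im[y0:y0+h,x0:x0+w],None,fx=f,fy=f,interpolation=cv2.INTER_CUBIC)
c=np.array([194.3,593.1,202.1]);u=np.array([.311,.95,0]);l=np.array([-.95,.311,0])
for sg in(1,-1):
        P=np.array([c+u*sg*42.5+l*a+[0,0,13] for a in(-11,11)]+[c+u*sg*42.5+l*a+[0,0,13+40] for a in(11,-11)])
        q=((proj('scene',P)-[x0,y0]+.5)*f-.5).astype(int);cv2.polylines(v,[q],True,(0,255,255) if sg>0 else (255,255,0))
q=((proj('scene',c)-[x0,y0]+.5)*f).astype(int)[0];cv2.circle(v,tuple(int(i) for i in q),4,(0,255,0),-1)
cv2.imwrite('pics/g3.png',v)
E
```

```text
(no output)
```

View pics/g3.png

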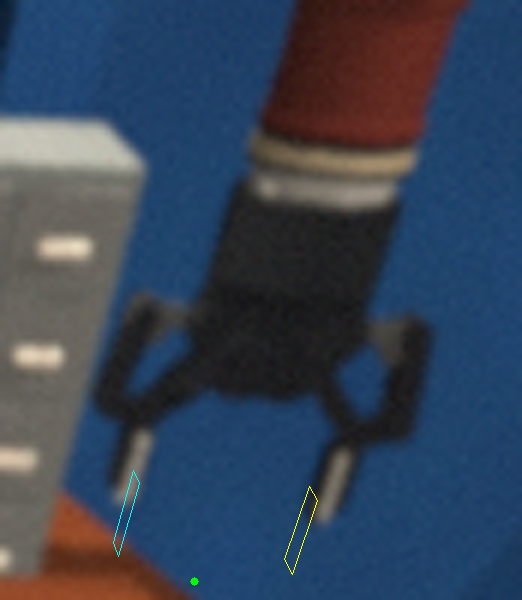

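{"method": "arm_command", "body": {"deltas": [0,0,0,0,0,0,0,0,0,0,0,0,0,0,0,0,0,0,0,0,0,0,0,0,0,0,0,0,0,0,0,0,0,0,0,0,0,0,0,0,0,0,0,0,0,0,0,0,0,0,0,0,0,0,0,0]}}

```text
time_s: 5.9
eef_pos: [597.7, -338.5, 66.3]
ee_rot: [0.517, 0.856, 0.0, -0.0]
contact_force: [0.3, 0.8, -0.9]
width: 0.4
```

```bash
python3 - <<'E'
from h import *
A,s=cur();c=A[:3,3];print(s['time_s'],c,s['width'],s['contact_force'])
im=ctrl.camera('scene')[:,:,::-1].copy()
x0,y0,w,h=100,150,80,100
v=cv2.resize(im[y0:y0+h,x0:x0+w],None,fx=6,fy=6,interpolation=cv2.INTER_CUBIC)
q=((proj('scene',c)-[x0,y0]+.5)*6).astype(int)[0];cv2.circle(v,tuple(int(i) for i in q),4,(0,255,0),-1)
cv2.imwrite('pics/g4.png',v)
E
```

```text
5.9 [ 597.683 -338.451   66.296] 0.43017289469777203 [ 0.321  0.767 -0.862]
```

View pics/g4.png

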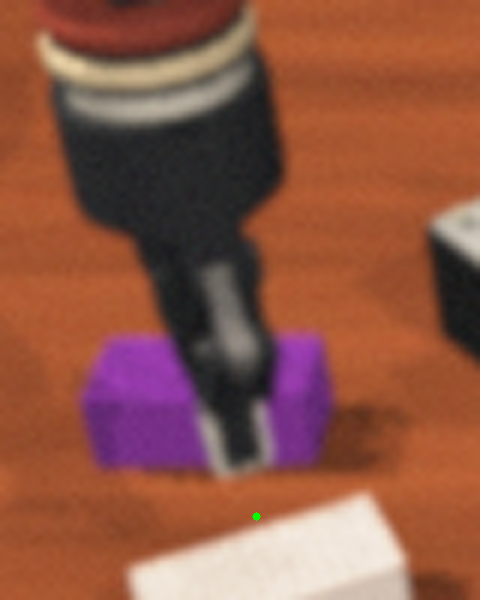

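{"method": "arm_command", "body": {"deltas": [1,0,0,0,0,0,0,1,0,0,0,0,0,0,1,0,0,0,0,0,0,1,0,0,0,0,0,0,1,0,0,0,0,0,0,1,0,0,0,0,0,0,1,0,0,0,0,0,0,1,0,0,10,0,0,0,1,0,0,10,0,0,0,1,0,0,10,0,0,0,1,0,0,10,0,0,0,1,0,0,0,0,0,0]}}

```text
time_s: 7.15
eef_pos: [595.8, -337.1, 23.2]
ee_rot: [0.517, 0.856, 0.0, -0.003]
contact_force: [-0.6, 0.7, -0.4]
width: 85.6
```

```bash
python3 - <<'E'
from h import *
A,s=cur();c=A[:3,3];print(s['time_s'],c,s['width'],s['contact_force'])
im=ctrl.camera('scene')[:,:,::-1].copy()
A,s=cur();c=A[:3,3];print(s['time_s'],c,s['width'],s['contact_force'])
x0,y0,w,h=100,180,80,100
v=cv2.resize(im[y0:y0+h,x0:x0+w],None,fx=6,fy=6,interpolation=cv2.INTER_CUBIC)
q=((proj('scene',c)-[x0,y0]+.5)*6).astype(int)[0];cv2.circle(v,tuple(int(i) for i in q),4,(0,255,0),-1)
cv2.imwrite('pics/g5.png',v)
E
```

```text
7.15 [ 595.797 -337.14    23.217] 85.56787116965795 [-0.617  0.735 -0.438]
7.2 [ 596.538 -337.651   24.418] 85.19287297286999 [ 0.323 -0.622 -0.249]
```

View pics/g5.png

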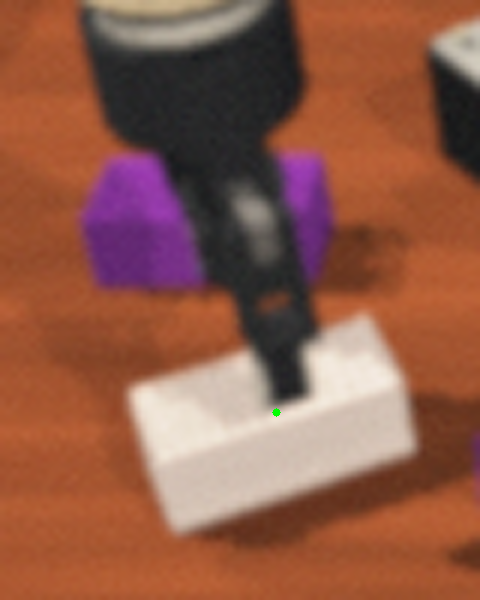

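```bash
python3 - <<'E'
from h import *
for u in(43,50,57):
  c=np.array([597,-338,0])+u*np.array([.885,.466,0])
  for z in(0,20,40,60,80,100): print(u,z,proj('scene',c+[0,0,z]))
print(proj('scene',[597,-338,66]))
E
```

```text
43 0 [[151.784 266.294]]
43 20 [[150.529 260.27 ]]
43 40 [[149.243 254.099]]
43 60 [[147.926 247.775]]
43 80 [[146.575 241.292]]
43 100 [[145.19  234.645]]
50 0 [[152.613 268.091]]
50 20 [[151.361 262.055]]
50 40 [[150.078 255.87 ]]
50 60 [[148.764 249.532]]
50 80 [[147.416 243.033]]
50 100 [[146.033 236.368]]
57 0 [[153.451 269.907]]
57 20 [[152.202 263.86 ]]
57 40 [[150.923 257.662]]
57 60 [[149.611 251.309]]
57 80 [[148.266 244.795]]
57 100 [[146.887 238.113]]
[[142.577 235.513]]
```

{"method": "arm_command", "body": {"deltas": [1,0,0,6,0,0,0,1,0,0,6,0,0,0,1,0,0,4,0,0,0,1,0,0,0,0,0,0,1,0,0,0,0,0,0]}}

```text
time_s: 7.7
eef_pos: [597.7, -338.4, 10.3]
ee_rot: [0.517, 0.856, 0.0, -0.0]
contact_force: [0.3, -0.3, -0.1]
width: 85.4
```

```bash
python3 - <<'E'
from h import *
for n,(x0,y0,w,h) in(('scene',(100,180,80,90)),('top',(320,150,70,60))):
    im=ctrl.camera(n)[:,:,::-1].copy()
    A,s=cur();c=A[:3,3];print(s['time_s'],c,s['width'],s['contact_force'])
    v=cv2.resize(im[y0:y0+h,x0:x0+w],None,fx=6,fy=6,interpolation=cv2.INTER_CUBIC)
    cv2.imwrite(f'pics/g6{n}.png',v)
E
```

```text
7.75 [ 597.886 -338.611   10.584] 85.19195566660497 [-0.596  0.128 -0.416]
7.8 [ 597.993 -338.664   10.756] 85.49643462118354 [ 0.274  0.266 -0.551]
```

View pics/g6scene.png

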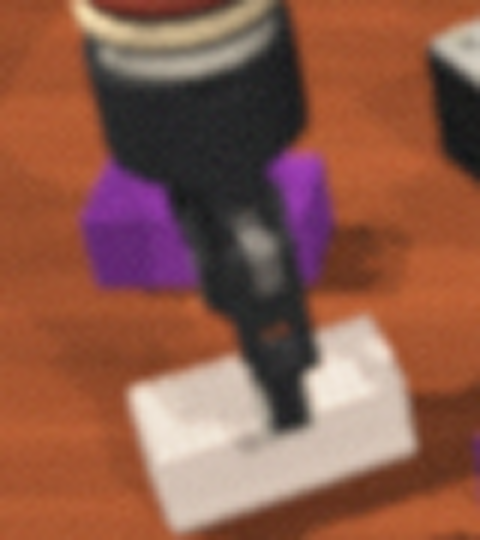

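View pics/g6top.png

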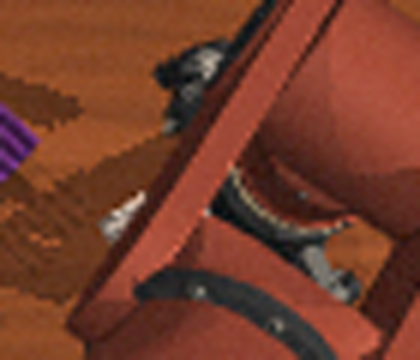

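{"method": "arm_command", "body": {"deltas": [1,0,0,3,0,0,0,1,0,0,3,0,0,0,1,0,0,2,0,0,0,1,0,0,0,0,0,0]}}

```text
time_s: 8.2
eef_pos: [597.3, -338.2, 1.7]
ee_rot: [0.517, 0.856, 0.0, -0.001]
contact_force: [-1.0, -0.7, -0.3]
width: 85.5
```

```bash
python3 - <<'E'
from h import *
print(proj('scene',[[0,0,0],[0,0,100]]),proj('top',[[0,0,0],[0,0,100]]))
im=ctrl.camera('scene')[:,:,::-1].copy()
A,s=cur();c=A[:3,3];print(s['time_s'],c,s['width'],s['contact_force'])
cv2.imwrite('pics/s7.png',im)
v=cv2.resize(im[185:280,100:180],None,fx=7,fy=6,interpolation=cv2.INTER_CUBIC);v=cv2.convertScaleAbs(v,alpha=.8)
cv2.imwrite('pics/g7.png',v)
E
```

```text
[[267.929 147.752]
 [268.413 123.69 ]] [[243.538 381.54 ]
 [242.227 391.936]]
8.25 [ 597.422 -338.289    1.948] 85.10133765487281 [-0.074 -0.405 -0.06 ]
```

View pics/g7.png

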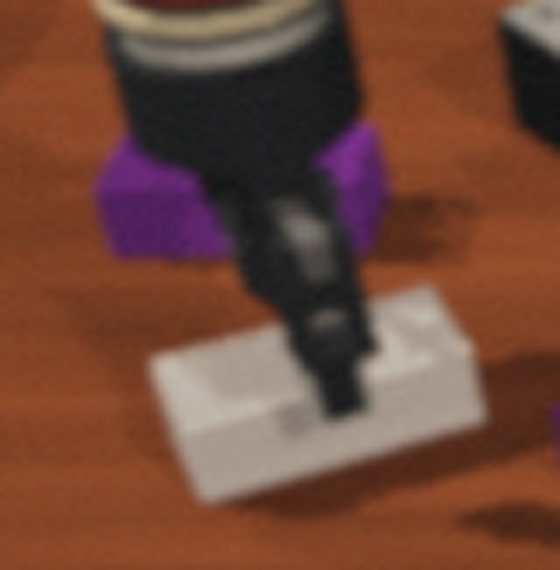

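View pics/s7.png

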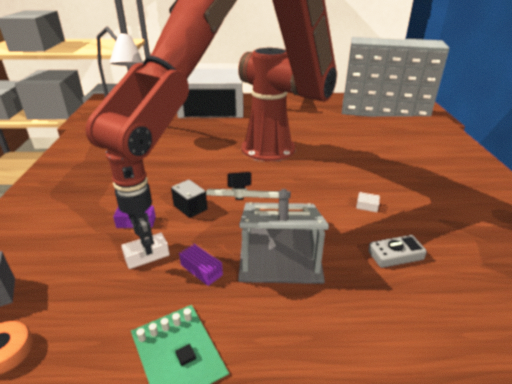

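{"method": "arm_command", "body": {"deltas": [1,0,0,3,0,0,0,1,0,0,3,0,0,0,1,0,0,3,0,0,0,1,0,0,0,0,0,0]}}

```text
time_s: 8.65
eef_pos: [597.1, -338.1, -7.5]
ee_rot: [0.517, 0.856, 0.0, -0.001]
contact_force: [0.8, -1.0, 0.7]
width: 85.2
```

```bash
python3 - <<'E'
from h import *
im=ctrl.camera('scene')[:,:,::-1].copy()
A,s=cur();c=A[:3,3];print(s['time_s'],c,s['width'],s['contact_force'])
v=cv2.resize(im[185:280,100:180],None,fx=7,fy=6,interpolation=cv2.INTER_CUBIC);v=cv2.convertScaleAbs(v,alpha=.8)
cv2.imwrite('pics/g8.png',v)
E
```

```text
8.7 [ 597.379 -338.209   -7.14 ] 85.28279546135431 [-0.072  0.798  0.063]
```

View pics/g8.png

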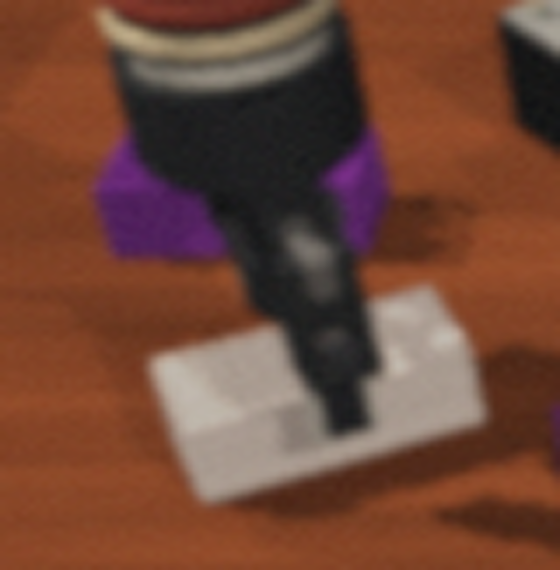

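{"method": "arm_command", "body": {"deltas": [1,0,0,3,0,0,0,1,0,0,3,0,0,0,1,0,0,2,0,0,0,1,0,0,0,0,0,0]}}

```text
time_s: 9.1
eef_pos: [597.3, -338.2, -15.2]
ee_rot: [0.517, 0.856, 0.0, -0.001]
contact_force: [0.1, -0.3, -0.3]
width: 85.4
```

{"method": "arm_command", "body": {"deltas": [0.3,0,0,0,0,0,0,0.3,0,0,0,0,0,0,0.3,0,0,0,0,0,0,0.3,0,0,0,0,0,0,0.3,0,0,0,0,0,0,0.3,0,0,0,0,0,0], "grip_force": 40}}

```text
time_s: 9.7
eef_pos: [598.2, -338.7, -14.2]
ee_rot: [0.517, 0.856, 0.0, 0.0]
contact_force: [-0.5, -0.4, 1.2]
width: 45.2
```

```bash
python3 - <<'E'
from h import *
im=ctrl.camera('scene')[:,:,::-1].copy()
A,s=cur();c=A[:3,3];print(s['time_s'],c,s['width'],s['contact_force'])
v=cv2.resize(im[185:280,100:180],None,fx=7,fy=6,interpolation=cv2.INTER_CUBIC);v=cv2.convertScaleAbs(v,alpha=.8)
cv2.imwrite('pics/g9.png',v)
E
```

```text
9.75 [ 598.124 -338.669  -14.24 ] 45.32720489280968 [ 1.198 -0.343  1.804]
```

View pics/g9.png

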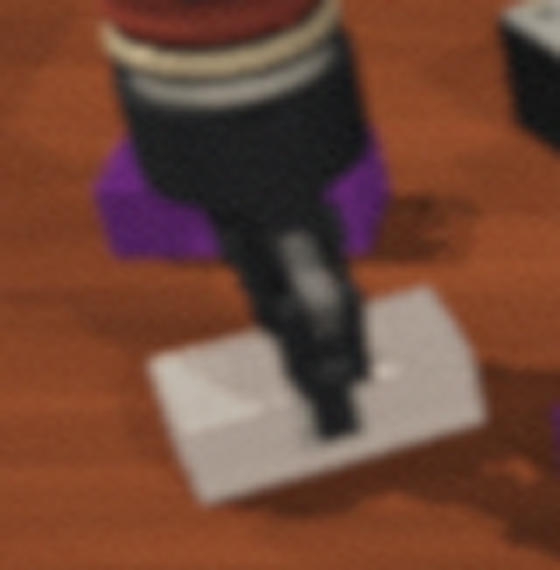

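```bash
python3 - <<'E'
from h import *
A,s=cur();A[:3,3]=[597.5,-338.3,-14.5]
A[:3,:3]=downR(np.radians(27.7)).as_matrix()
B=A.copy();B[2,3]=270
C=T([597.5-20,-338,270],bedtool(0))
r=bedtool(0);D=T(PW([0,0,100])+14.3*r.as_matrix()[:,2],r)
print(D[:3,3])
plan(A,B,10);plan(B,C,6);plan(C,D,15)
E
```

```text
[521.022   2.206 182.671]
total shift [   0.     0.  -284.5] turn deg [0. 0. 0.] | row x 10 : [  0.     0.   -28.45] [0. 0. 0.]
total shift [  9.562 -17.568   0.   ] turn deg [-24.407  -6.631  29.912] | row x 6 : [ 0.925 -3.211 -0.608] [-4.068 -1.105  4.985]
total shift [ 337.168 -102.561   48.532] turn deg [ 0. -0. -0.] | row x 15 : [22.478 -6.837  3.235] [ 0. -0. -0.]
```

{"method": "arm_command", "body": {"deltas": [0.3,0,0,-5,0,0,0,0.3,0,0,-10,0,0,0,0.3,0,0,-15,0,0,0,0.3,0,0,-25,0,0,0,0.3,0,0,-30,0,0,0,0.3,0,0,-30,0,0,0,0.3,0,0,-30,0,0,0,0.3,0,0,-30,0,0,0,0.3,0,0,-30,0,0,0,0.3,0,0,-30,0,0,0,0.3,0,0,-25,0,0,0,0.3,0,0,-15,0,0,0,0.3,0,0,-10,0,0,0]}}

```text
time_s: 11.05
eef_pos: [598.0, -338.7, 273.0]
ee_rot: [0.517, 0.856, -0.0, 0.001]
contact_force: [0.6, -0.1, -2.4]
width: 45.1
```

{"method": "arm_command", "body": {"deltas": [0.3,0.9,-3.2,-0.6,-4.07,-1.1,4.98,0.3,0.9,-3.2,-0.6,-4.07,-1.1,4.98,0.3,0.9,-3.2,-0.6,-4.07,-1.1,4.98,0.3,0.9,-3.2,-0.6,-4.07,-1.1,4.98,0.3,0.9,-3.2,-0.6,-4.07,-1.1,4.98,0.3,0.9,-3.2,-0.6,-4.07,-1.1,4.98,0.3,0,0,0,0,0,0]}}

```text
time_s: 11.75
eef_pos: [573.9, -336.1, 266.0]
ee_rot: [0.707, 0.674, 0.149, 0.152]
contact_force: [-0.1, 0.1, -3.2]
width: 45.4
```

```bash
python3 - <<'E'
from h import *
A,s=cur();print(s['time_s'],s['joint_pos'],A[:3,3])
r=bedtool(0);D=T(PW([0,0,100])+14.3*r.as_matrix()[:,2],r)
plan(A,D,15)
E
```

```text
11.75 [-0.778  0.025  1.764  0.33   1.052 -0.851] [ 573.903 -336.09   265.959]
total shift [334.973 -97.964  48.72 ] turn deg [-0.396 -0.277 -0.133] | row x 15 : [22.346 -6.517  3.177] [-0.026 -0.018 -0.009]
```

{"method": "arm_command", "body": {"deltas": [0.3,22,-6.5,3.2,0,0,0,0.3,22.4,-6.5,3.2,0,0,0,0.3,22.4,-6.5,3.2,0,0,0,0.3,22.4,-6.5,3.2,0,0,0,0.3,22.4,-6.5,3.2,0,0,0,0.3,22.4,-6.5,3.2,0,0,0,0.3,22.4,-6.5,3.2,0,0,0,0.3,22.4,-6.5,3.2,0,0,0,0.3,22.4,-6.5,3.2,0,0,0,0.3,22.4,-6.5,3.2,0,0,0,0.3,22.4,-6.5,3.2,0,0,0,0.3,22.4,-6.5,3.2,0,0,0,0.3,22.4,-6.5,3.2,0,0,0,0.3,22.4,-6.5,3.2,0,0,0,0.3,22.4,-6.5,3.2,0,0,0,0.3,0,0,0,0,0,0,0.3,0,0,0,0,0,0]}}

```text
time_s: 13.45
eef_pos: [525.6, 0.7, 185.8]
ee_rot: [0.705, 0.675, 0.149, 0.156]
contact_force: [-0.3, 0.2, -2.2]
width: 45.3
```

```bash
cat > ov.py <<'E'
from h import *
def sink(zoff=14.3,wb=0):
    A,s=cur();r=A[:3,:3];c=A[:3,3]-zoff*r[:,2]+[0,0,wb]
    L=[]
    for z in(0,40):
        for i,j in((23,50),(23,-50),(-23,-50),(-23,50)): L.append(c+r@np.array([j,i,-z]))
    return np.array(L),c
def show(name,tag,box,f,polys):
    im=ctrl.camera(name)[:,:,::-1].copy();x0,y0,w,h=box
    v=cv2.resize(im[y0:y0+h,x0:x0+w],None,fx=f,fy=f,interpolation=cv2.INTER_CUBIC)
    for P,col in polys:
        q=((proj(name,P)-[x0,y0]+.5)*f-.5).astype(int);cv2.polylines(v,[q],True,col)
    cv2.imwrite(f'pics/{tag}_{name}.png',v)
E
python3 - <<'E'
from ov import *
A,s=cur();print(s['time_s'],A[:3,3],s['joint_pos'],s['width'])
L,c=sink();print('pocket frame underside',BR().inv().apply(c-PW([0,0,0])))
M,_=sink(-5.7,20)
P=[(L[:4],(255,255,0)),(L[4:],(0,0,255)),(M[:4],(0,255,0)),(M[4:],(0,255,255))]
show('scene','p1',(220,130,120,90),6,P)
show('top','p1',(190,140,110,110),5,P)
E
```

```text
13.45 [525.647   0.74  185.839] [-0.164 -0.281  2.192  0.07   0.8   -0.158] 45.33223595310845
pocket frame underside [  5.605  -1.26  100.89 ]
```

View pics/p1_scene.png

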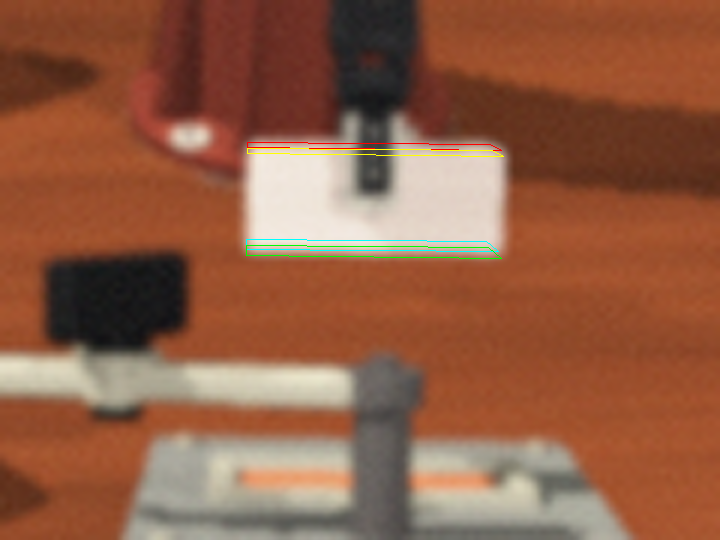

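View pics/p1_top.png

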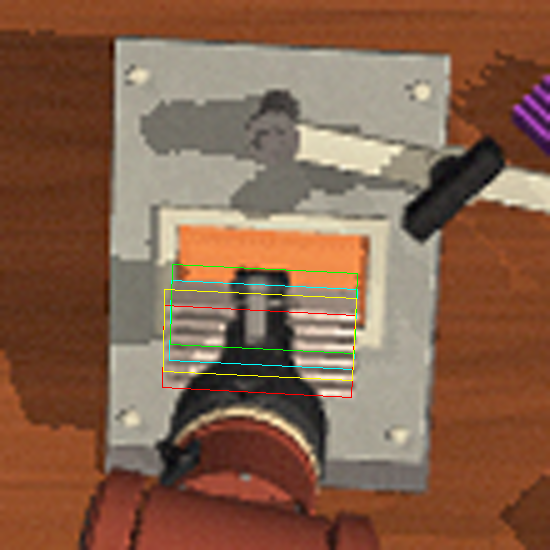

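```bash
python3 - <<'E'
from h import *
A,s=cur();print(s['time_s'],A[:3,3])
r=bedtool(0)
plan(A,T(PW([0,0.5,20])+14.3*r.as_matrix()[:,2],r),8)
E
```

```text
13.55 [526.182  -0.323 186.463]
total shift [ 2.779 -6.414 81.206] turn deg [ 0.024 -0.007  0.053] | row x 8 : [ 0.348 -0.8   10.151] [ 0.003 -0.001  0.007]
```

{"method": "arm_command", "body": {"deltas": [0.3,0.3,-0.8,11,0,0,0,0.3,0.3,-0.8,11,0,0,0,0.3,0.3,-0.8,11,0,0,0,0.3,0.3,-0.8,11,0,0,0,0.3,0.3,-0.8,11,0,0,0,0.3,0.3,-0.8,11,0,0,0,0.3,0.3,-0.8,10,0,0,0,0.3,0.3,-0.8,5,0,0,0,0.3,0,0,0,0,0,0,0.3,0,0,0,0,0,0,0.3,0,0,0,0,0,0]}}

```text
time_s: 14.65
eef_pos: [554.5, 1.2, 110.5]
ee_rot: [0.706, 0.674, 0.15, 0.157]
contact_force: [0.8, -0.3, -2.5]
width: 45.3
```

```bash
python3 - <<'E'
from ov import *
A,s=cur();print(s['time_s'],A[:3,3],s['contact_force'],s['width'])
L,c=sink();print('pocket frame underside',BR().inv().apply(c-PW([0,0,0])))
P=[(L[:4],(255,255,0)),(L[4:],(0,0,255))]
show('scene','p2',(220,150,120,90),6,P)
show('top','p2',(190,140,110,110),5,P)
A,s=cur();r=bedtool(0);print(A[:3,3])
plan(A,T(PW([0,0.5,3])+14.3*r.as_matrix()[:,2],r),6)
E
```

```text
14.65 [554.538   1.164 110.47 ] [ 0.839 -0.336 -2.544] 45.263627940507476
pocket frame underside [-0.147  0.532 20.395]
[554.519   1.175 110.535]
total shift [-0.056  0.089 17.462] turn deg [ 0.09  -0.026  0.019] | row x 6 : [-0.009  0.017  2.91 ] [ 0.015 -0.004  0.003]
```

View pics/p2_scene.png

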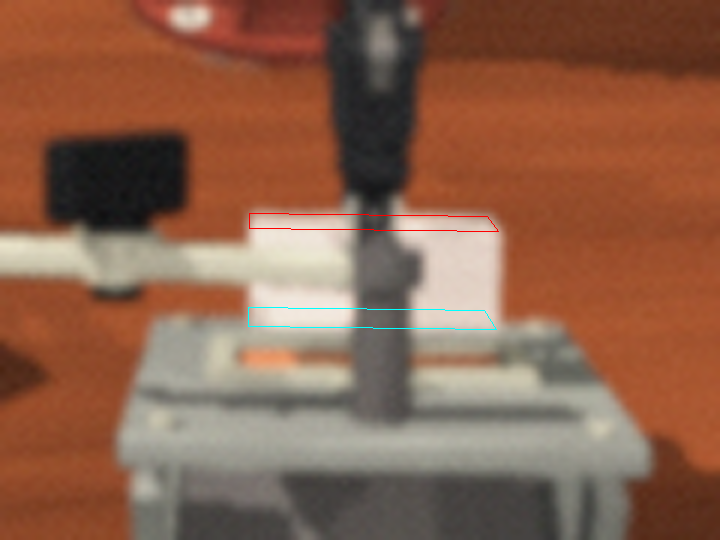

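View pics/p2_top.png

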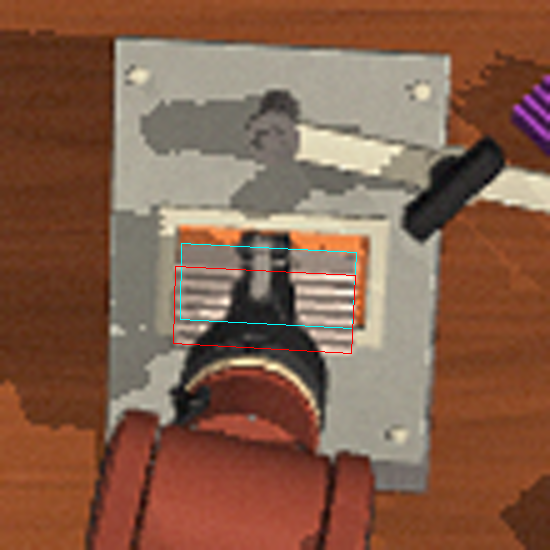

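{"method": "arm_command", "body": {"deltas": [0.3,-0.5,0,4,0,0,0,0.3,-0.5,0,4,0,0,0,0.3,0,0,4,0,0,0,0.3,0,0,3,0,0,0,0.3,0,0,1,0,0,0,0.3,0,0,0,0,0,0]}}

```text
time_s: 15.35
eef_pos: [560.6, -0.0, 94.8]
ee_rot: [0.706, 0.674, 0.149, 0.156]
contact_force: [-0.7, -0.1, -3.0]
width: 45.0
```

{"method": "arm_command", "body": {"deltas": [0.3,0,0,1,0,0,0,0.3,0,0,1,0,0,0,0.3,0,0,0,0,0,0]}}

```text
time_s: 15.65
eef_pos: [561.6, -0.1, 93.3]
ee_rot: [0.706, 0.674, 0.15, 0.156]
contact_force: [0.9, -0.6, -3.4]
width: 45.4
```

{"method": "arm_command", "body": {"deltas": [0.3,0,0,1,0,0,0,0.3,0,0,0,0,0,0]}}

```text
time_s: 15.85
eef_pos: [562.0, -0.1, 92.4]
ee_rot: [0.706, 0.674, 0.15, 0.156]
contact_force: [1.0, 0.5, -2.5]
width: 45.4
```

```bash
python3 - <<'E'
from ov import *
L,c=sink();print('pocket frame underside',BR().inv().apply(c-PW([0,0,0])))
show('scene','p3',(220,150,120,90),6,[])
show('top','p3',(190,140,110,110),5,[])
A,s=cur();print(s['time_s'],A[:3,3],s['contact_force'],s['width'],s['ft_torque'])
E
```

```text
pocket frame underside [-0.947 -0.388  0.884]
15.95 [561.969  -0.115  92.46 ] [-0.737 -0.668 -3.294] 45.420623431713956 [-0.011  0.37   0.015]
```

View pics/p3_scene.png

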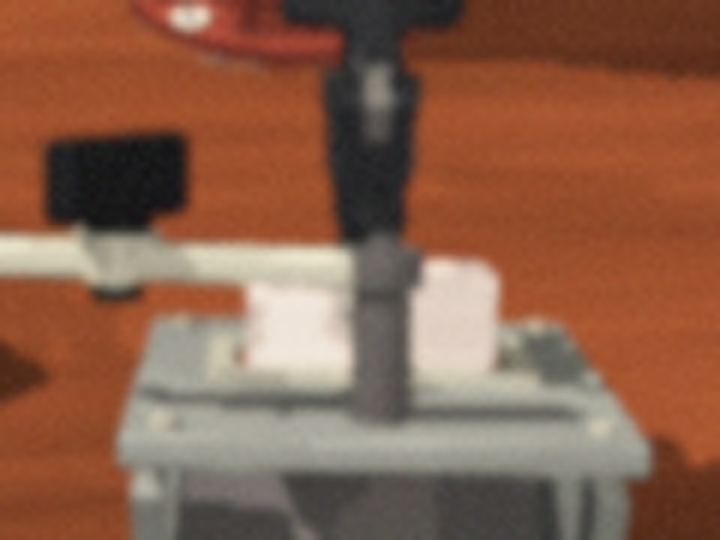

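View pics/p3_top.png

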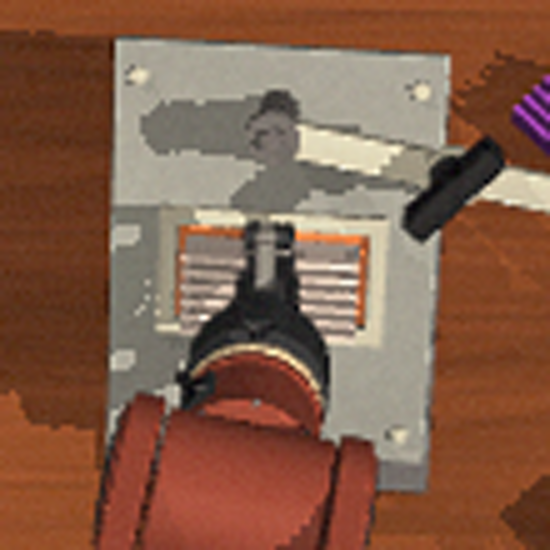

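{"method": "arm_command", "body": {"deltas": [0.3,0,0,1,0,0,0,0.3,0,0,0,0,0,0]}}

```text
time_s: 16.15
eef_pos: [562.5, -0.1, 91.8]
ee_rot: [0.706, 0.674, 0.15, 0.156]
contact_force: [-1.8, 0.1, -1.2]
width: 45.3
```

{"method": "arm_command", "body": {"deltas": [0.3,0,0,1,0,0,0,0.3,0,0,0,0,0,0]}}

```text
time_s: 16.35
eef_pos: [562.6, -0.1, 91.7]
ee_rot: [0.706, 0.674, 0.149, 0.156]
contact_force: [-10.7, 1.4, 9.8]
width: 45.5
```

{"method": "arm_command", "body": {"deltas": [0.3,0,0,-0.6,0,0,0,0.6,0,0,0,0,0,0,0.7,0,0,0,0,0,0,0.8,0,0,0,0,0,0,0.8,0,0,0,0,0,0,0.8,0,0,0,0,0,0]}}

```text
time_s: 16.95
eef_pos: [562.8, -0.2, 91.3]
ee_rot: [0.706, 0.674, 0.15, 0.157]
contact_force: [-0.1, 0.8, 0.7]
width: 68.3
```

{"method": "arm_command", "body": {"deltas": [0.8,0,0,-8,0,0,0,0.8,0,0,-15,0,0,0,0.8,0,0,-20,0,0,0,0.8,0,0,-25,0,0,0,0.8,0,0,-25,0,0,0,0.8,0,0,-25,0,0,0,0.8,0,0,-15,0,0,0,0.8,0,0,0,0,0,0]}}

```text
time_s: 17.75
eef_pos: [507.8, 2.2, 215.5]
ee_rot: [0.706, 0.674, 0.152, 0.159]
contact_force: [-0.3, 0.2, 0.4]
width: 68.6
```

```bash
python3 - <<'E'
from ov import *
show('scene','p4',(220,150,120,90),6,[])
show('top','p4',(190,140,110,110),5,[])
A,s=cur();print(s['time_s'],A[:3,3],s['contact_force'],s['width'],s['ft_torque'])
E
```

```text
17.85 [506.457   2.401 212.052] [-0.455  0.275 -0.519] 68.02167165110325 [0.036 0.143 0.001]
```

View pics/p4_scene.png

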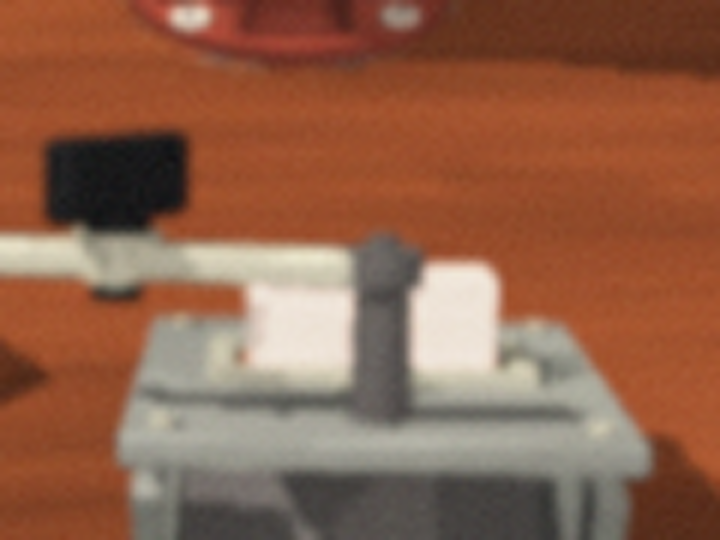

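View pics/p4_top.png

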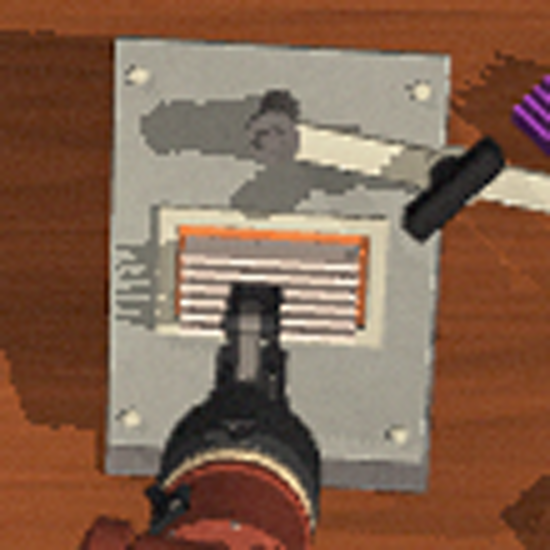

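```bash
cat >> h.py <<'E'
def armpose(th,rad,z,lag=0):
    c,s_=np.cos(th),np.sin(th)
    p=np.array([100-rad*c,-rad*s_,z])+lag*np.array([-s_,c,0])
    return T(PW(p),bedtool(th-np.pi/2))
def inpocket(A): return BR().inv().apply(A[:3,3]-PW([0,0,0]))
E
python3 - <<'E'
from h import *
A,s=cur();print(inpocket(A),s['joint_pos'])
plan(A,armpose(1.42,172,118),8)
print(PW([74,-170,47]))
E
```

```text
[ -0.777  -0.491 118.48 ] [-0.168 -0.367  2.203  0.068  0.872 -0.153]
total shift [-169.574   74.9      0.487] turn deg [ 0.063 -0.031  8.653] | row x 8 : [-20.552  10.752   0.061] [ 0.008 -0.004  1.082]
[ 596.343 -171.535  178.87 ]
```

{"method": "arm_command", "body": {"deltas": [0.8,-20.5,10.8,0,0,0,1.08,0.7,-20.5,10.8,0,0,0,1.08,0.5,-20.5,10.8,0,0,0,1.08,0.5,-20.5,10.8,0,0,0,1.08,0.5,-20.5,10.8,0,0,0,1.08,0.5,-20.5,10.8,0,0,0,1.08,0.5,-20.5,10.8,0,0,0,1.08,0.5,-20.5,10.8,0,0,0,1.08,0.5,0,0,0,0,0,0,0.5,0,0,0,0,0,0]}}

```text
time_s: 18.85
eef_pos: [566.0, -169.5, 241.5]
ee_rot: [0.756, 0.619, 0.16, 0.143]
contact_force: [-1.1, 0.8, -0.4]
width: 42.5
```

```bash
python3 - <<'E'
from ov import *
A,s=cur();print(s['time_s'],inpocket(A),s['width'])
plan(A,armpose(1.42,172,50),4)
r=A[:3,:3];c=A[:3,3];tip=[]
P=[(np.array([c-28*r[:,2]+r@[11*a,sg*21,0] for a in(-1,1)]),(0,255,255)) for sg in(1,-1)]
show('scene','a1',(170,100,140,100),5.5,P)
show('top','a1',(230,130,110,90),6,P)
E
```

```text
18.85 [  72.903 -169.419  116.607] 42.48746593816212
total shift [-0.536  1.563 66.601] turn deg [-0.193 -0.09  -0.063] | row x 4 : [-0.124  0.37  16.651] [-0.048 -0.022 -0.016]
```

View pics/a1_scene.png

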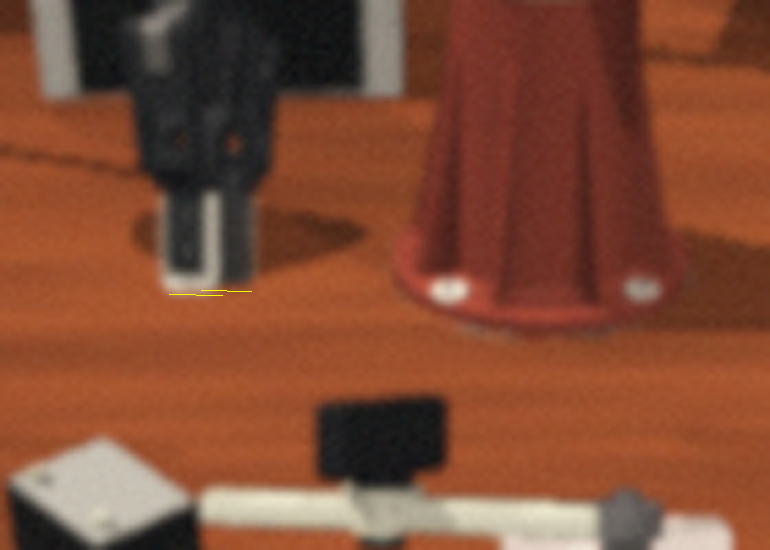

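View pics/a1_top.png

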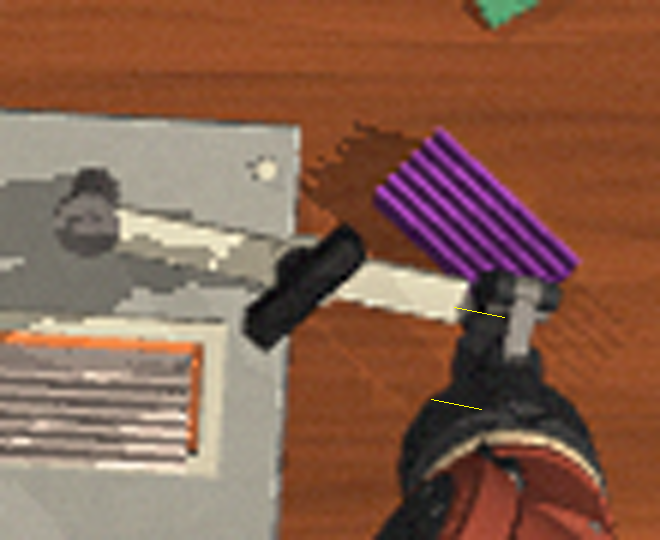

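{"method": "arm_command", "body": {"deltas": [0.5,0.5,0.5,16,0,0,0,0.5,0.5,0.5,20,0,0,0,0.5,0.5,0.5,20,0,0,0,0.5,0,0,16,0,0,0,0.5,0,0,8,0,0,0,0.5,0,0,0,0,0,0]}}

```text
time_s: 19.55
eef_pos: [601.1, -168.6, 169.7]
ee_rot: [0.755, 0.62, 0.16, 0.143]
contact_force: [-0.4, -0.9, -0.1]
width: 42.8
```

```bash
python3 - <<'E'
from ov import *
A,s=cur();print(s['time_s'],inpocket(A),s['width'],s['contact_force'])
plan(A,armpose(1.42,172,18),4)
show('scene','a2',(170,130,140,100),5.5,[])
show('top','a2',(230,130,110,90),6,[])
E
```

```text
19.55 [  74.343 -166.879   36.764] 42.77859104693088 [-0.423 -0.873 -0.149]
total shift [-3.199  0.358 18.757] turn deg [-0.197 -0.12   0.05 ] | row x 4 : [-0.796  0.084  4.69 ] [-0.049 -0.03   0.012]
```

View pics/a2_scene.png

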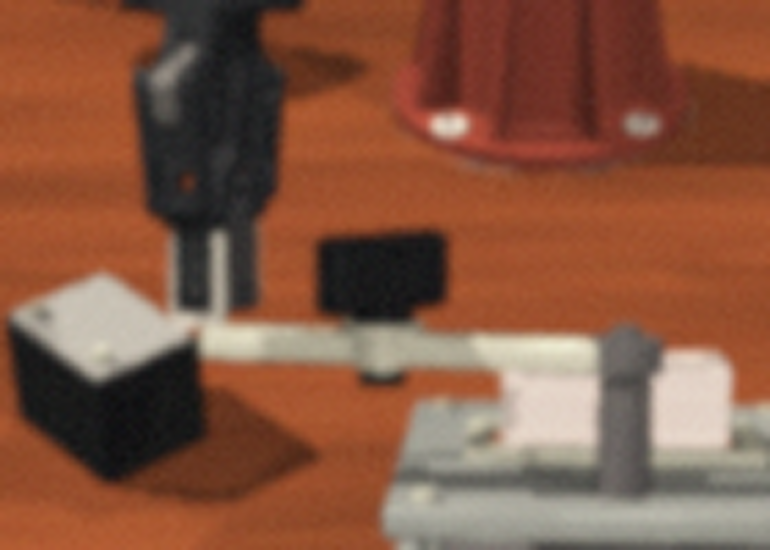

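View pics/a2_top.png

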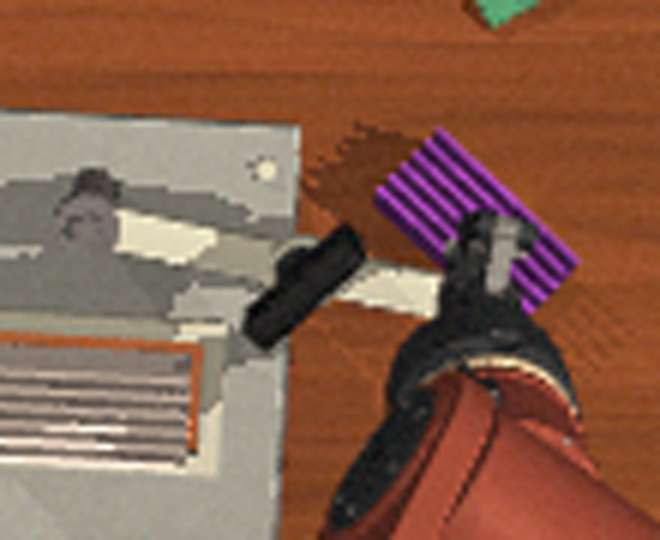

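{"method": "arm_command", "body": {"deltas": [0.5,2,0,0,0,0,0,0.5,2,0,3,0,0,0,0.5,0,0,5,0,0,0,0.5,0,0,0,0,0,0]}}

```text
time_s: 20.05
eef_pos: [606.0, -166.1, 164.1]
ee_rot: [0.755, 0.619, 0.161, 0.144]
contact_force: [-0.0, 1.1, -0.4]
width: 42.7
```

{"method": "arm_command", "body": {"deltas": [0.5,0,0,5,0,0,0,0.5,0,0,6,0,0,0,0.5,0,0,0,0,0,0]}}

```text
time_s: 20.35
eef_pos: [610.3, -166.3, 153.3]
ee_rot: [0.755, 0.619, 0.161, 0.144]
contact_force: [-0.2, -0.2, -0.7]
width: 42.9
```

```bash
python3 - <<'E'
from ov import *
A,s=cur();print(s['time_s'],inpocket(A),s['width'],s['contact_force'],s['joint_pos'])
show('scene','a3',(170,130,140,100),5.5,[])
show('top','a3',(230,130,110,90),6,[])
E
```

```text
20.35 [  75.649 -164.125   18.026] 42.86021006130997 [-0.173 -0.193 -0.729] [-0.469  0.031  1.981  0.259  0.746 -0.428]
```

View pics/a3_scene.png

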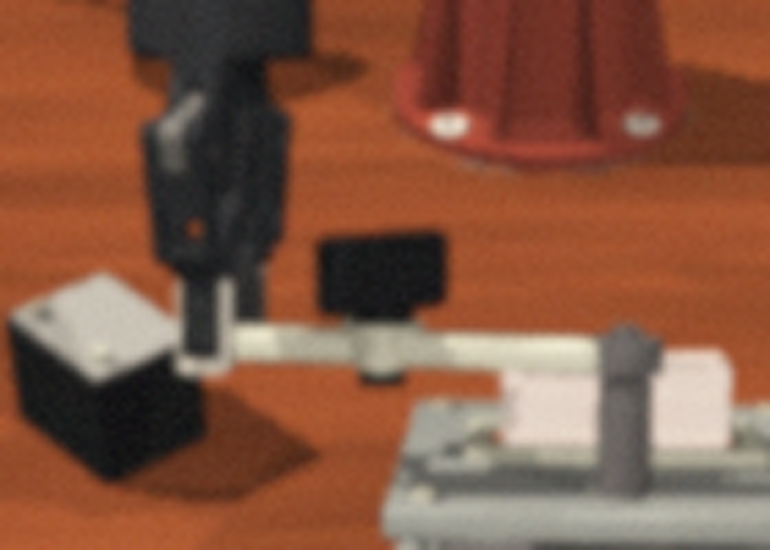

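View pics/a3_top.png

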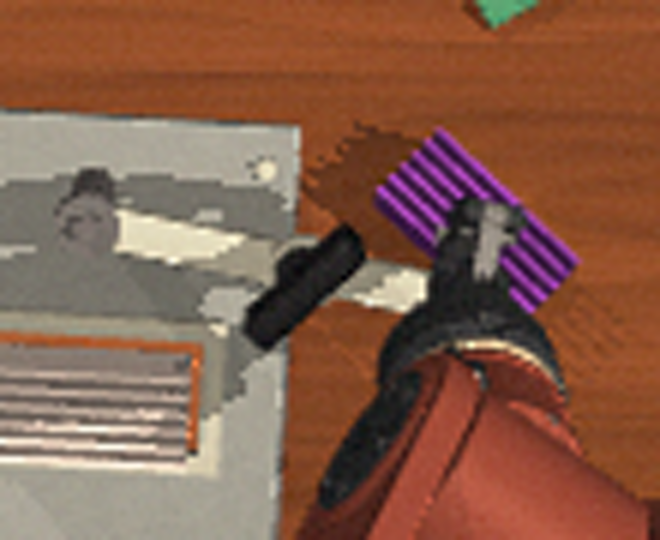

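{"method": "arm_command", "body": {"deltas": [0.5,0.2,-5.8,0,0,0,2,0.5,0.4,-11.6,0,0,0,4,0.5,0.4,-11.6,0,0,0,4,0.5,0.4,-11.6,0,0,0,4,0.5,0.4,-11.6,0,0,0,4,0.5,0.4,-11.6,0,0,0,4,0.5,0.4,-11.6,0,0,0,4,0.5,0.4,-11.6,0,0,0,4,0.5,0,0,0,0,0,0]}}

```text
time_s: 21.35
eef_pos: [539.4, -127.7, 120.4]
ee_rot: [0.89, 0.402, 0.192, 0.097]
contact_force: [-0.3, 0.1, -0.2]
width: 43.0
```

```bash
cat > q.py <<'E'
from ov import *
A,s=cur();p=inpocket(A);y=BR().inv().apply(A[:3,1])
print(s['time_s'],p,'rad',np.hypot(p[0]-100,p[1]),'th',np.degrees(np.arctan2(-p[1],100-p[0])),'tool y ang+90',np.degrees(np.arctan2(y[1],y[0]))+90,'n dev',BR().inv().apply(A[:3,2]),s['width'],s['contact_force'],s['joint_pos'])
E
python3 q.py
```

```text
21.35 [  -4.11  -128.895   18.902] rad 165.68841008244215 th 51.071761527205155 tool y ang+90 51.32711707219907 n dev [-0.002  0.002 -1.   ] 42.96305060130562 [-0.271  0.095 -0.172] [-0.464 -0.101  2.179  0.276  0.681  0.076]
```

```bash
python3 - <<'E'
from ov import *
show('scene','a4',(170,120,140,100),5.5,[])
E
```

```text
(no output)
```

View pics/a4_scene.png

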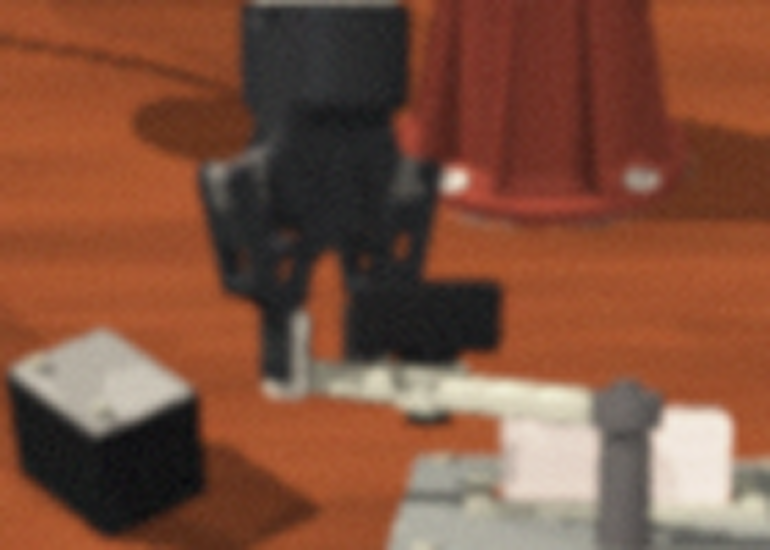

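{"method": "arm_command", "body": {"deltas": [0.5,0.4,-11.6,0,0,0,4,0.5,0.4,-11.6,0,0,0,4,0.5,0.4,-11.6,0,0,0,4,0.5,0.4,-11.6,0,0,0,4,0.5,0.4,-11.6,0,0,0,4,0.5,0.4,-11.6,0,0,0,4,0.5,0.4,-11.6,0,0,0,4,0.5,0.4,-11.6,0,0,0,4,0.5,0.4,-11.6,0,0,0,4,0.5,0.4,-11.6,0,0,0,4,0.5,0.4,-11.6,0,0,0,4,0.5,0.2,-5.8,0,0,0,2,0.5,0,0,0,0,0,0]}}

```text
time_s: 22.7
eef_pos: [491.0, -11.5, 95.8]
ee_rot: [0.976, 0.024, 0.216, 0.015]
contact_force: [0.2, -1.1, 0.1]
width: 42.9
```

```bash
python3 q.py; python3 - <<'E'
from ov import *
show('scene','a5',(200,130,140,100),5.5,[])
show('top','a5',(190,130,110,110),5.4,[])
E
```

```text
22.7 [-63.355 -15.071  19.35 ] rad 164.04894439964252 th 5.271230034133342 tool y ang+90 5.471232037119435 n dev [ 0.001  0.001 -1.   ] 42.851210315210835 [ 0.175 -1.111  0.056] [-0.216 -0.228  2.341  0.128  0.602  1.217]
```

View pics/a5_scene.png

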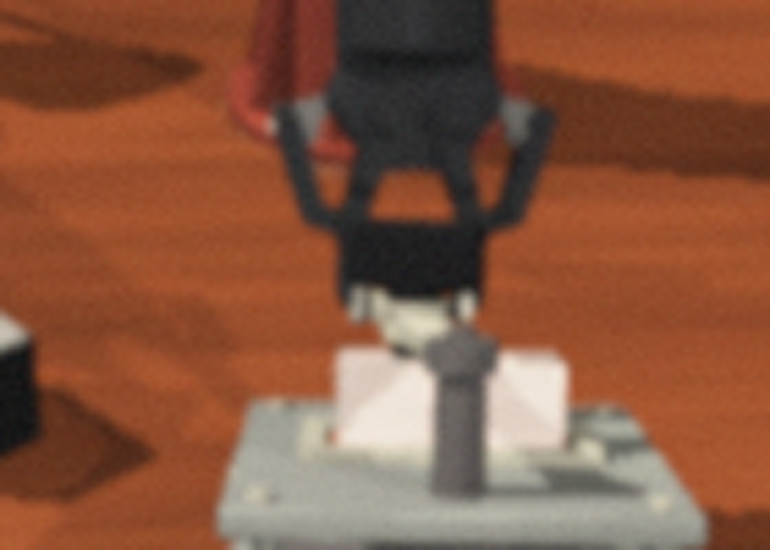

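View pics/a5_top.png

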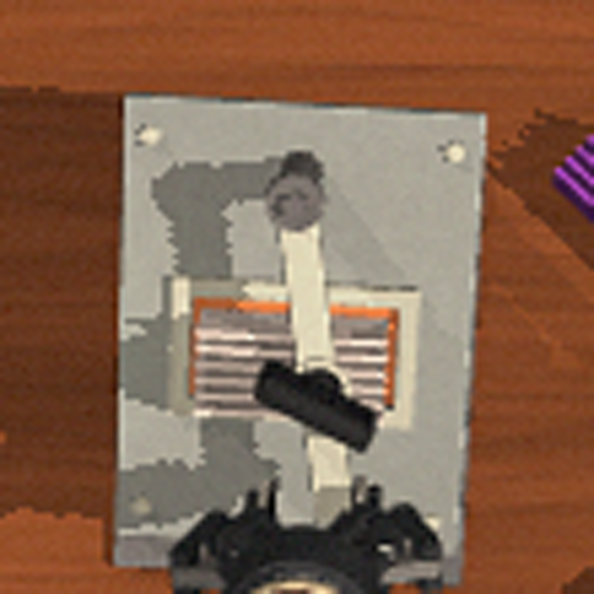

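{"method": "arm_command", "body": {"deltas": [0.5,0.1,-5.8,0,0,0,2,0.5,0.1,-5.8,0,0,0,2,0.5,0.1,-5.8,0,0,0,2,0.5,0.1,-3,0,0,0,1,0.5,0,0,0,0,0,0]}}

```text
time_s: 23.3
eef_pos: [491.5, 8.2, 95.6]
ee_rot: [0.976, -0.036, 0.217, 0.002]
contact_force: [-0.2, 0.2, 0.5]
width: 42.5
```

{"method": "arm_command", "body": {"deltas": [0.5,0,-2,0,0,0,0,0.5,0,0,0,0,0,0]}}

```text
time_s: 23.5
eef_pos: [491.5, 10.2, 95.5]
ee_rot: [0.976, -0.037, 0.217, 0.002]
contact_force: [-0.8, -2.0, 0.5]
width: 42.6
```

{"method": "arm_command", "body": {"deltas": [0.5,0,-2,0,0,0,0,0.5,0,0,0,0,0,0]}}

```text
time_s: 23.7
eef_pos: [491.5, 12.4, 95.4]
ee_rot: [0.976, -0.037, 0.217, 0.002]
contact_force: [-0.4, -1.2, 0.6]
width: 42.6
```

{"method": "arm_command", "body": {"deltas": [0.5,0,-2,0,0,0,0,0.5,0,0,0,0,0,0]}}

```text
time_s: 23.9
eef_pos: [491.5, 14.7, 95.3]
ee_rot: [0.976, -0.037, 0.216, 0.002]
contact_force: [-0.8, -1.8, 1.1]
width: 42.5
```

{"method": "arm_command", "body": {"deltas": [0.5,0,-2,0,0,0,0,0.5,0,0,0,0,0,0]}}

```text
time_s: 24.1
eef_pos: [491.5, 16.6, 95.2]
ee_rot: [0.976, -0.037, 0.216, 0.002]
contact_force: [-0.9, -1.4, 0.9]
width: 42.5
```

```bash
python3 q.py
```

```text
24.1 [-64.356  13.015  19.182] rad 164.87043673245302 th -4.527550397402976 tool y ang+90 -1.6028678566828631 n dev [-0.     0.001 -1.   ] 42.54918539114406 [-0.92  -1.425  0.855] [-0.135 -0.223  2.338  0.067  0.593  1.464]
```

Force still only friction level; continue gently to the stop.

{"method": "arm_command", "body": {"deltas": [0.5,0,-2,0,0,0,0,0.5,0,0,0,0,0,0]}}

```text
time_s: 24.3
eef_pos: [491.5, 16.9, 95.1]
ee_rot: [0.976, -0.036, 0.216, 0.004]
contact_force: [-1.8, -10.1, 1.1]
width: 42.8
```

{"method": "arm_command", "body": {"deltas": [0.5,0,-1.5,0,0,0,0,0.5,0,0,0,0,0,0]}}

```text
time_s: 24.5
eef_pos: [491.5, 17.0, 95.1]
ee_rot: [0.976, -0.035, 0.216, 0.005]
contact_force: [-3.4, -16.0, 2.0]
width: 42.5
```

```bash
python3 q.py; python3 - <<'E'
from ov import *
show('top','a6',(190,130,110,110),5.4,[(PW(np.array([[100,0,62],[-75,0,62]])),(255,255,0))])
E
```

```text
24.5 [-64.409  13.369  19.084] rad 164.9518907422412 th -4.648832347453993 tool y ang+90 -1.378799978012708 n dev [-0.001 -0.005 -1.   ] 42.459456603299486 [ -3.373 -15.953   1.971] [-0.128 -0.222  2.337  0.051  0.592  1.479]
```

View pics/a6_top.png

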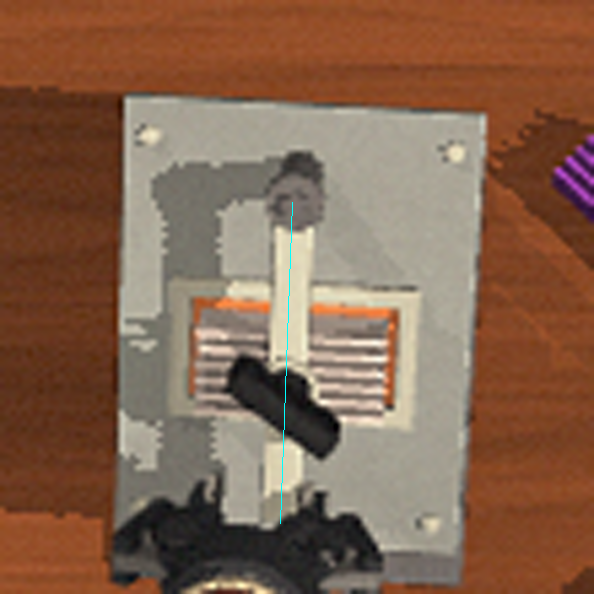

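{"method": "arm_command", "body": {"deltas": [0.5,0,5,0,0,0,0,0.5,-5,6,0,0,0,0,0.5,-5,0,-10,0,0,0,0.5,0,0,-20,0,0,0,0.5,0,0,-25,0,0,0,0.5,0,0,-25,0,0,0,0.5,0,0,-25,0,0,0,0.5,0,0,-10,0,0,0,0.5,0,0,0,0,0,0]}}

```text
time_s: 25.45
eef_pos: [434.2, 12.0, 196.9]
ee_rot: [0.975, -0.037, 0.218, 0.002]
contact_force: [-0.1, -0.9, -1.1]
width: 42.4
```

```bash
python3 q.py; cat > k.py <<'E'
from ov import *
import sys
im=ctrl.camera('top')[:,:,::-1].copy()
hsv=cv2.cvtColor(im,cv2.COLOR_BGR2HSV)
c0=proj('top',PW([0,0,104]))[0]
m=(hsv[:,:,2]<55).astype(np.uint8);mm=np.zeros_like(m);cv2.circle(mm,tuple(int(round(i)) for i in c0),13,1,-1);m&=mm
n,l,st,ce=cv2.connectedComponentsWithStats(m);i=1+np.argmax(st[1:,4])
c=cv2.findContours((l==i).astype(np.uint8),0,1)[0][0]
P=onplane('top',c[:,0,:],PW([0,0,104]),BR().apply([0,0,1]))
q=BR().inv().apply(P-PW([0,0,0]))[:,:2].astype(np.float32)
r=cv2.minAreaRect(q);b=cv2.boxPoints(r);e=[b[1]-b[0],b[2]-b[1]];e=max(e,key=np.linalg.norm)
print('T rect',r,'long axis ang deg',np.degrees(np.arctan2(e[1],e[0]))%180)
v=cv2.resize(im[130:240,190:300],None,fx=5.4,fy=5.4,interpolation=cv2.INTER_CUBIC);cv2.imwrite(f'pics/{sys.argv[1]}.png',v)
E
python3 k.py k1
```

```text
25.45 [-72.968   5.726 135.416] rad 173.06306808500116 th -1.8962025334987787 tool y ang+90 -1.618121545795347 n dev [ 0.004  0.001 -1.   ] 42.447978978232534 [-0.061 -0.881 -1.059] [-0.178 -0.575  2.36   0.071  0.921  1.438]
T rect ((8.900957107543945, -2.733287811279297), (62.86121368408203, 29.17510223388672), 57.35124206542969) long axis ang deg 57.351246
```

View pics/k1.png

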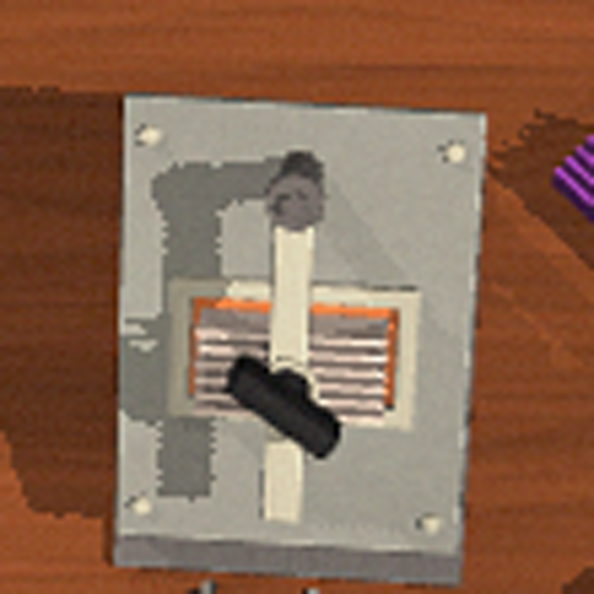

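```bash
python3 - <<'E'
from ov import *
A,s=cur()
B=T(PW([0,2,125]),bedtool(np.radians(-33)));C=T(PW([0,2,53]),bedtool(np.radians(-33)))
plan(A,B,10);plan(B,C,5)
E
```

```text
total shift [74.276  1.644  9.356] turn deg [ -0.009  -0.096 -58.627] | row x 10 : [6.875 3.601 0.93 ] [-0.001 -0.01  -5.863]
total shift [-0. -0. 72.] turn deg [ 0. -0. -0.] | row x 5 : [-0.  -0.  14.4] [ 0. -0. -0.]
```

{"method": "arm_command", "body": {"deltas": [0.5,6.9,3.6,0.9,0,0,-5.86,0.5,6.9,3.6,0.9,0,0,-5.86,0.5,6.9,3.6,0.9,0,0,-5.86,0.5,6.9,3.6,0.9,0,0,-5.86,0.5,6.9,3.6,0.9,0,0,-5.86,0.5,6.9,3.6,0.9,0,0,-5.86,0.5,6.9,3.6,0.9,0,0,-5.86,0.5,6.9,3.6,0.9,0,0,-5.86,0.5,6.9,3.6,0.9,0,0,-5.86,0.5,6.9,3.6,0.9,0,0,-5.86,0.5,0,0,0,0,0,0,0.5,0,0,0,0,0,0]}}

```text
time_s: 26.7
eef_pos: [503.6, 5.1, 216.4]
ee_rot: [0.87, 0.445, 0.187, 0.106]
contact_force: [-0.3, -0.0, -0.1]
width: 42.4
```

```bash
python3 q.py; python3 - <<'E'
from ov import *
A,s=cur();r=A[:3,:3];c=A[:3,3]
plan(A,T(PW([0,2,85]),bedtool(np.radians(-33))),5)
P=[(np.array([c-28*r[:,2]+r@[11*a,sg*21,0] for a in(-1,1)]),(0,255,255)) for sg in(1,-1)]
show('scene','k2',(210,100,140,100),5.5,P)
show('top','k2',(190,130,110,110),5.4,P)
E
```

```text
26.7 [ -1.641   2.114 123.683] rad 101.66302005811797 th -1.1915084135076 tool y ang+90 56.85893009405739 n dev [-0.003  0.001 -1.   ] 42.419184074850136 [-0.309 -0.006 -0.136] [-0.162 -0.376  2.2    0.063  0.889  0.434]
total shift [ 0.84   1.573 38.676] turn deg [-0.202  0.057 -0.141] | row x 5 : [0.165 0.304 7.736] [-0.04   0.011 -0.028]
```

View pics/k2_scene.png

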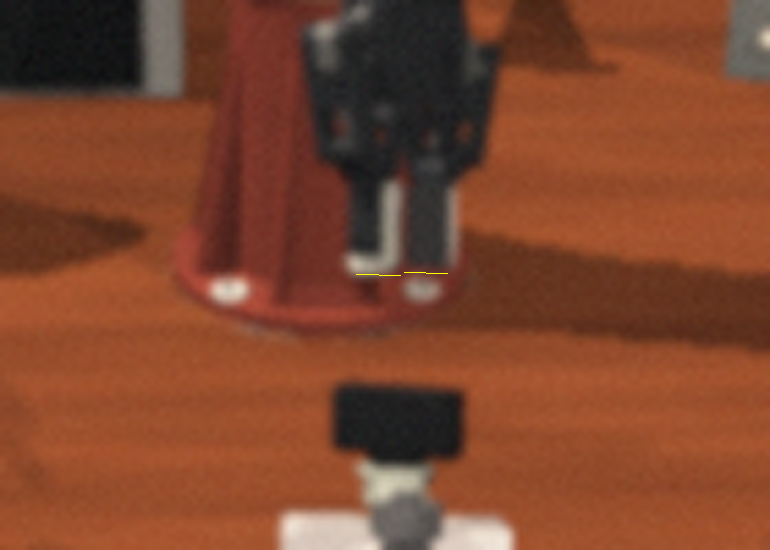

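View pics/k2_top.png

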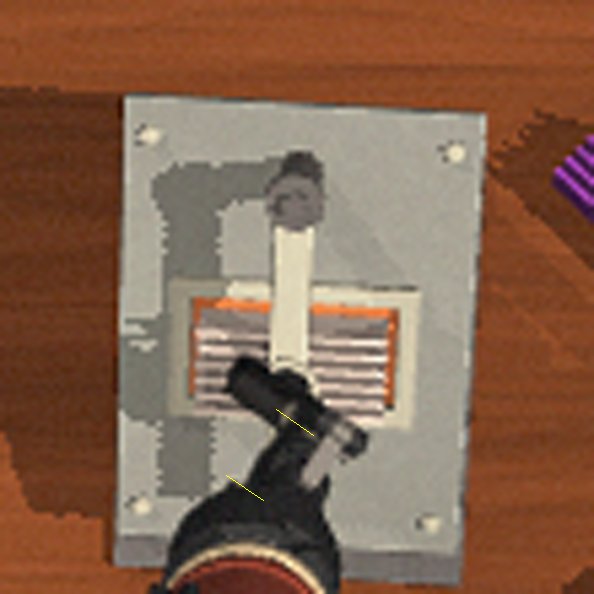

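{"method": "arm_command", "body": {"deltas": [0.5,0.4,0.8,12,0,0,0,0.5,0.4,0.8,12,0,0,0,0.5,0,0,10,0,0,0,0.5,0,0,5,0,0,0,0.5,0,0,0,0,0,0]}}

```text
time_s: 27.3
eef_pos: [521.8, 4.0, 182.0]
ee_rot: [0.869, 0.445, 0.187, 0.107]
contact_force: [-1.3, 0.7, -0.4]
width: 42.8
```

{"method": "arm_command", "body": {"deltas": [0.5,0,0,6,0,0,0,0.5,0,0,6,0,0,0,0.5,0,0,0,0,0,0]}}

```text
time_s: 27.6
eef_pos: [527.3, 3.7, 172.1]
ee_rot: [0.869, 0.445, 0.187, 0.107]
contact_force: [0.5, 1.3, -0.5]
width: 42.7
```

```bash
python3 q.py; python3 - <<'E'
from ov import *
show('scene','k3',(210,110,140,100),5.5,[])
show('top','k3',(190,130,110,110),5.4,[])
E
```

```text
27.6 [ 1.146  1.814 73.555] rad 98.8702723828672 th -1.05107309762364 tool y ang+90 56.96889589370878 n dev [-0.001  0.001 -1.   ] 42.68977547308115 [ 0.535  1.291 -0.497] [-0.156 -0.258  2.202  0.067  0.766  0.43 ]
```

View pics/k3_scene.png

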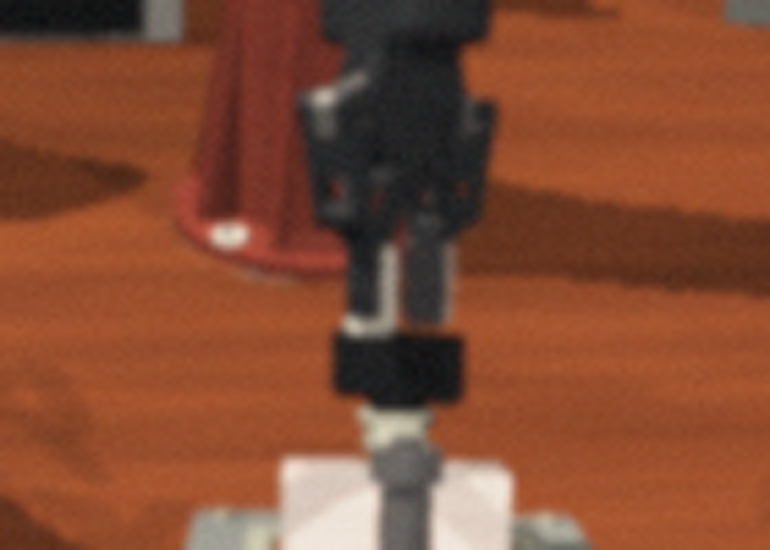

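View pics/k3_top.png

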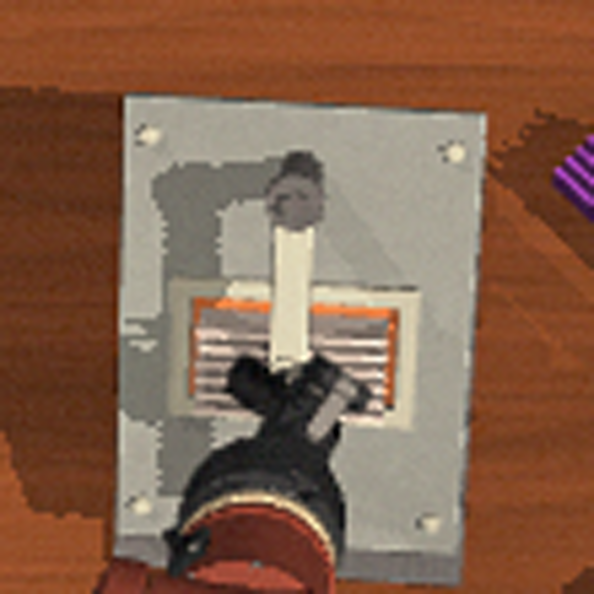

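{"method": "arm_command", "body": {"deltas": [0.5,0,0,5,0,0,0,0.5,0,0,5,0,0,0,0.5,0,0,5,0,0,0,0.5,0,0,5,0,0,0,0.5,0,0,0,0,0,0]}}

```text
time_s: 28.2
eef_pos: [535.5, 3.4, 153.7]
ee_rot: [0.869, 0.445, 0.187, 0.107]
contact_force: [-0.2, -1.1, -0.2]
width: 42.4
```

```bash
python3 q.py; python3 - <<'E'
from ov import *
show('scene','k4',(210,110,140,100),5.5,[])
E
```

```text
28.2 [ 0.815  1.862 53.303] rad 99.20226641672078 th -1.0757234871078156 tool y ang+90 56.96805941017418 n dev [-0.002  0.001 -1.   ] 42.38166197305971 [-0.176 -1.101 -0.239] [-0.153 -0.209  2.201  0.069  0.719  0.428]
```

View pics/k4_scene.png

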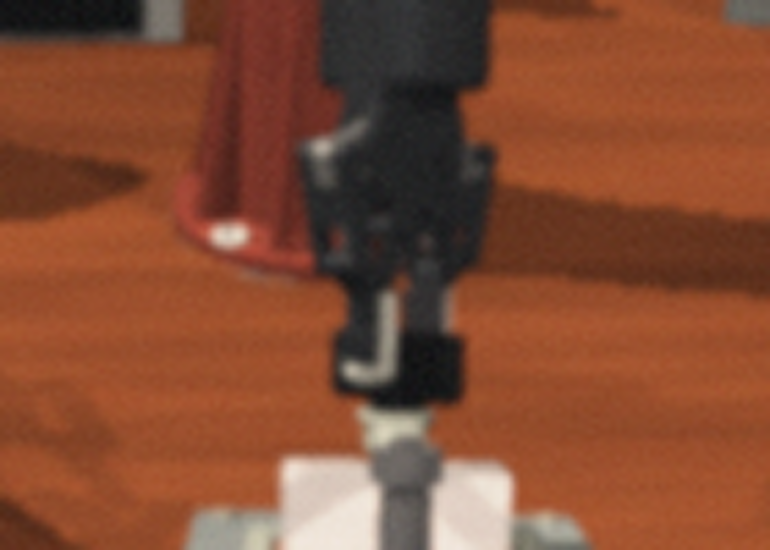

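{"method": "arm_command", "body": {"deltas": [0.3,0,0,0,0,0,0,0.1,0,0,0,0,0,0,0.1,0,0,0,0,0,0,0.1,0,0,0,0,0,0,0.1,0,0,0,0,0,0], "grip_force": 35}}

```text
time_s: 28.75
eef_pos: [535.2, 3.5, 154.8]
ee_rot: [0.869, 0.446, 0.187, 0.107]
contact_force: [-5.7, 0.4, 3.3]
width: 15.2
```

```bash
cat > tq.py <<'E'
from ov import *
A,s=cur();r=A[:3,:3];y=BR().inv().apply(A[:3,1])
print('t',s['time_s'],'ang',np.degrees(np.arctan2(y[1],y[0])),'Ttool',r.T@s['ft_torque'],'Ftool',r.T@s['contact_force'],'w',s['width'],'j6',s['joint_pos'][5])
E
python3 tq.py;python3 q.py
```

```text
t 28.75 ang -33.01672157753629 Ttool [ 0.605 -0.331 -0.035] Ftool [-1.977 -3.212 -5.409] w 15.230649291985713 j6 0.4283792003242728
28.75 [ 1.002  1.994 54.466] rad 99.01765439740812 th -1.1540156997777007 tool y ang+90 56.98327842246371 n dev [-0.002  0.001 -1.   ] 15.230649291985713 [-5.687  0.356  3.318] [-0.153 -0.212  2.2    0.069  0.722  0.428]
```

{"method": "arm_command", "body": {"deltas": [0.1,0,0,0,0,0,6,0.1,0,0,0,0,0,6,0.1,0,0,0,0,0,0]}}

```text
time_s: 29.05
eef_pos: [535.4, 3.3, 154.9]
ee_rot: [0.911, 0.352, 0.198, 0.087]
contact_force: [-5.7, 0.2, 4.7]
width: 15.5
```

```bash
python3 tq.py
```

```text
t 29.05 ang -45.00616400377659 Ttool [ 0.413 -0.633  0.049] Ftool [-2.284 -2.235 -6.619] w 15.494496339042058 j6 0.6377737262118437
```

{"method": "arm_command", "body": {"deltas": [0.1,0,0,0,0,0,6,0.1,0,0,0,0,0,6,0.1,0,0,0,0,0,0]}}

```text
time_s: 29.35
eef_pos: [535.6, 3.1, 155.0]
ee_rot: [0.942, 0.255, 0.206, 0.066]
contact_force: [-6.0, -0.4, 4.2]
width: 15.2
```

```bash
python3 tq.py
```

```text
t 29.35 ang -56.971326873196034 Ttool [ 0.137 -0.683 -0.01 ] Ftool [-3.468 -1.393 -6.308] w 15.199697300766713 j6 0.8467295237247362
```

{"method": "arm_command", "body": {"deltas": [0.1,0,0,0,0,0,6,0.1,0,0,0,0,0,6,0.1,0,0,0,0,0,0]}}

```text
time_s: 29.65
eef_pos: [535.7, 2.8, 155.0]
ee_rot: [0.964, 0.156, 0.211, 0.045]
contact_force: [-5.5, -1.6, 3.2]
width: 15.4
```

```bash
python3 tq.py
```

```text
t 29.65 ang -68.95502715864299 Ttool [-0.171 -0.737  0.048] Ftool [-3.99   0.469 -5.178] w 15.373121254329195 j6 1.0561663314249714
```

{"method": "arm_command", "body": {"deltas": [0.1,0,0,0,0,0,4,0.1,0,0,0,0,0,4,0.1,0,0,0,0,0,0]}}

```text
time_s: 29.95
eef_pos: [535.7, 2.7, 155.0]
ee_rot: [0.972, 0.088, 0.214, 0.03]
contact_force: [-4.7, -1.8, 3.3]
width: 15.1
```

```bash
python3 tq.py
```

```text
t 29.95 ang -76.91844312215157 Ttool [-0.351 -0.766  0.02 ] Ftool [-3.221  1.346 -4.921] w 15.053027392341328 j6 1.1952138369269651
```

{"method": "arm_command", "body": {"deltas": [0.1,0,0,0,0,0,4,0.1,0,0,0,0,0,4,0.1,0,0,0,0,0,0]}}

```text
time_s: 30.25
eef_pos: [535.7, 2.7, 155.1]
ee_rot: [0.976, 0.02, 0.216, 0.015]
contact_force: [-4.5, -1.6, 3.3]
width: 15.3
```

```bash
python3 tq.py
```

```text
t 30.25 ang -84.91742970338588 Ttool [-0.417 -0.624  0.028] Ftool [-2.762  1.594 -4.861] w 15.264807592897098 j6 1.3348466885763786
```

{"method": "arm_command", "body": {"deltas": [0.1,0,0,0,0,0,4,0.1,0,0,0,0,0,4,0.1,0,0,0,0,0,0]}}

```text
time_s: 30.55
eef_pos: [535.7, 2.7, 155.0]
ee_rot: [0.975, -0.048, 0.216, 0.0]
contact_force: [-4.2, -2.1, 2.8]
width: 15.1
```

```bash
python3 tq.py
```

```text
t 30.55 ang -92.89237156128873 Ttool [-0.523 -0.609  0.006] Ftool [-2.435  2.416 -4.254] w 15.118854129528087 j6 1.474199780689692
```

{"method": "arm_command", "body": {"deltas": [0.1,0,0,0,0,0,4,0.1,0,0,0,0,0,4,0.1,0,0,0,0,0,0]}}

```text
time_s: 30.85
eef_pos: [535.6, 2.5, 155.0]
ee_rot: [0.97, -0.115, 0.216, -0.015]
contact_force: [-5.1, -2.7, 2.4]
width: 15.2
```

```bash
python3 tq.py
```

```text
t 30.85 ang -100.85029053241693 Ttool [-0.733 -0.577 -0.137] Ftool [-2.892  3.546 -4.302] w 15.238067405591327 j6 1.6135213293236585
```

{"method": "arm_command", "body": {"deltas": [0.1,0,0,0,0,0,4,0.1,0,0,0,0,0,4,0.1,0,0,0,0,0,0]}}

```text
time_s: 31.15
eef_pos: [535.6, 2.3, 155.0]
ee_rot: [0.959, -0.182, 0.214, -0.03]
contact_force: [-5.4, -1.7, 3.7]
width: 15.2
```

```bash
python3 tq.py
```

```text
t 31.15 ang -108.8172050297313 Ttool [-0.915 -0.502 -0.173] Ftool [-2.453  2.902 -5.59 ] w 15.219417786028012 j6 1.752892785118663
```

```bash
python3 tq.py; python3 - <<'E'
from ov import *
show('scene','k5',(230,140,100,80),7,[]);show('top','k5',(190,130,110,110),5.4,[])
E
python3 tq.py
```

```text
t 31.15 ang -108.8172050297313 Ttool [-0.915 -0.502 -0.173] Ftool [-2.453  2.902 -5.59 ] w 15.219417786028012 j6 1.752892785118663
t 31.25 ang -108.7789622229823 Ttool [-0.883 -0.483 -0.16 ] Ftool [-2.955  4.188 -5.483] w 15.403255852725685 j6 1.7520683872513159
```

View pics/k5_top.png

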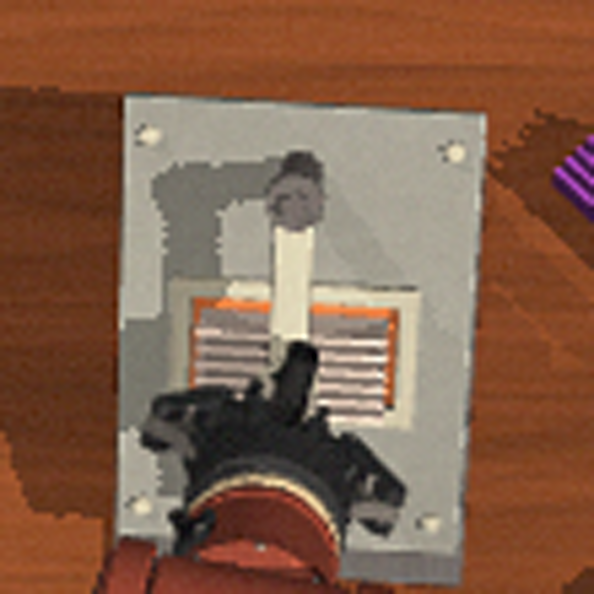

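View pics/k5_scene.png

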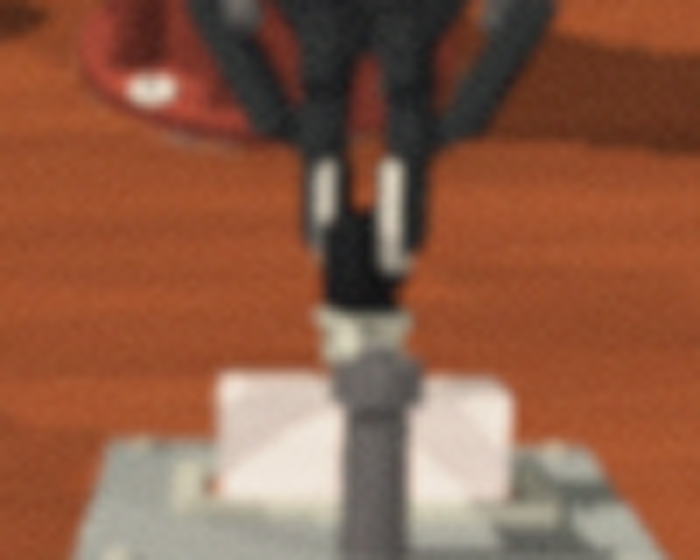

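{"method": "arm_command", "body": {"deltas": [0.1,0,0,0,0,0,3,0.1,0,0,0,0,0,0]}}

```text
time_s: 31.45
eef_pos: [535.5, 2.3, 155.0]
ee_rot: [0.954, -0.207, 0.213, -0.035]
contact_force: [-5.3, -4.2, 4.4]
width: 15.1
```

```bash
python3 tq.py
```

```text
t 31.45 ang -111.78983826694851 Ttool [-1.011 -0.448 -0.186] Ftool [-0.899  5.172 -6.074] w 15.11637484661868 j6 1.8048679531370428
```

{"method": "arm_command", "body": {"deltas": [0.1,0,0,0,0,0,3,0.1,0,0,0,0,0,0]}}

```text
time_s: 31.65
eef_pos: [535.5, 2.2, 154.9]
ee_rot: [0.948, -0.233, 0.212, -0.041]
contact_force: [-5.5, -3.8, 3.2]
width: 15.2
```

```bash
python3 tq.py
```

```text
t 31.65 ang -114.85767300636239 Ttool [-1.08  -0.351  0.045] Ftool [-1.448  5.15  -5.177] w 15.17141219332738 j6 1.858046795754354
```

```bash
python3 - <<'E'
from ov import *
show('scene','k6',(230,140,100,80),7,[]);show('top','k6',(190,130,110,110),5.4,[])
E
python3 tq.py
```

```text
t 31.75 ang -114.82429582679978 Ttool [-1.04  -0.369  0.018] Ftool [-1.687  4.945 -6.649] w 15.171397665036157 j6 1.8573182826129908
```

View pics/k6_top.png

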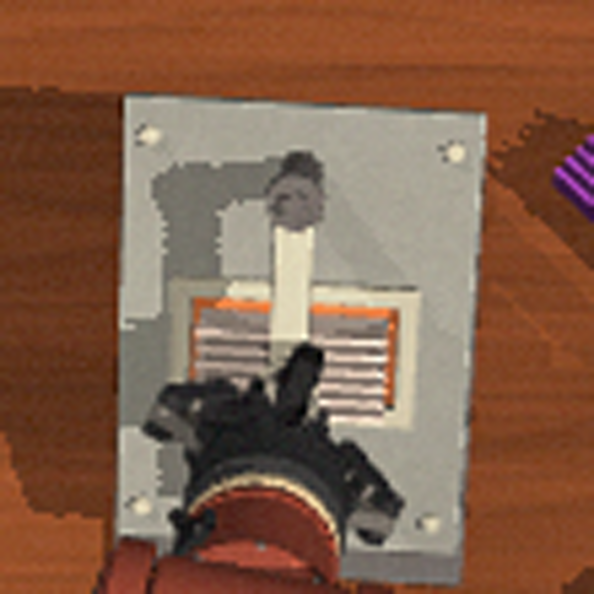

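View pics/k6_scene.png

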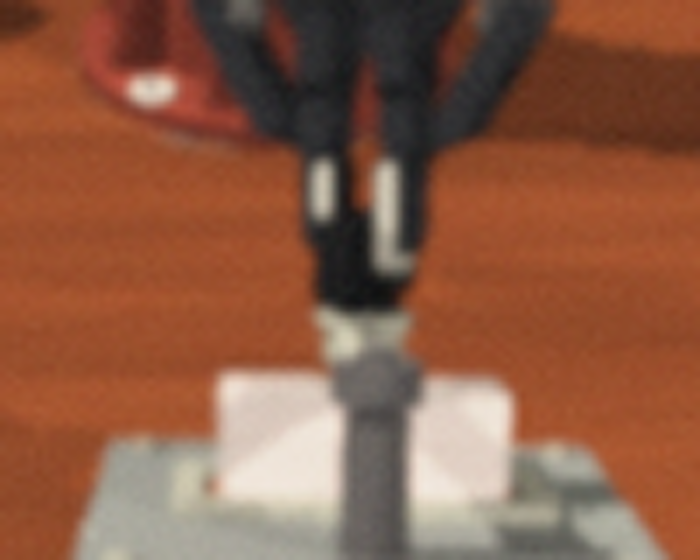

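```bash
python3 - <<'E'
from ov import *
def rect(a,z=104):
    a=np.radians(a);u=np.array([np.cos(a),np.sin(a),0]);v=np.array([-u[1],u[0],0])
    return PW(np.array([u*i*32+v*j*8+[0,0,z] for i,j in((1,1),(1,-1),(-1,-1),(-1,1))]))
f=10;x0,y0,w,h=225,185,40,40
out=[]
for a in(57,):
    im=cv2.imread('pics/top0.png')
for src,angs in(('k1',(57,)),('k6_top',(-25,)),('k6_top',(-15,))):
    v=cv2.imread(f'pics/{src}.png');v=cv2.resize(v,None,fx=2,fy=2)
    for a in angs:
        q=((proj('top',rect(a))-[190,130]+.5)*10.8-.5).astype(int);cv2.polylines(v,[q],True,(0,255,255))
    out.append(v[620:960,400:700])
cv2.imwrite('pics/cmp.png',cv2.resize(np.hstack(out),None,fx=.88,fy=.88))
E
```

```text
(no output)
```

View pics/cmp.png

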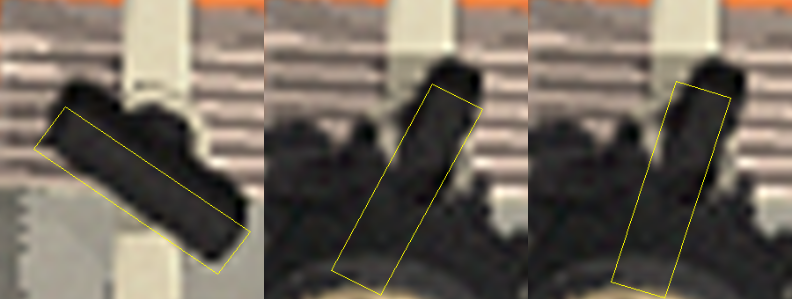

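{"method": "arm_command", "body": {"deltas": [0.1,0,0,0,0,0,3,0.1,0,0,0,0,0,0]}}

```text
time_s: 31.95
eef_pos: [535.5, 2.2, 154.9]
ee_rot: [0.942, -0.258, 0.211, -0.046]
contact_force: [-6.3, -4.4, 3.0]
width: 15.2
```

```bash
sed -i "s/print('t'/print('eff',s['effort'][3:],'t'/" tq.py; python3 tq.py; python3 -c "
from h import *
ctrl.camera('top')"; python3 tq.py
```

```text
eff [ 1.128 -2.377  0.108] t 31.95 ang -117.86063981948033 Ttool [-1.094 -0.286  0.011] Ftool [-1.589  6.191 -5.269] w 15.212682215358932 j6 1.9104328819031975
eff [ 1.123 -2.378  0.003] t 32.0 ang -117.82706081198099 Ttool [-1.135 -0.324 -0.022] Ftool [-1.037  5.194 -6.206] w 15.065274059652122 j6 1.9097765528034039
```

{"method": "arm_command", "body": {"deltas": [0.3,0,0,0,0,0,0,0.5,0,0,0,0,0,0,0.5,0,0,0,0,0,0,0.5,0,0,0,0,0,0,0.5,0,0,-12,0,0,0,0.5,0,0,-25,0,0,0,0.5,0,0,-30,0,0,0,0.5,-20,-10,-30,0,0,0,0.5,-30,-15,-20,0,0,0,0.5,-30,-15,0,0,0,0,0.5,0,0,0,0,0,0]}}

```text
time_s: 33.1
eef_pos: [441.1, 83.3, 239.3]
ee_rot: [0.942, -0.256, 0.211, -0.049]
contact_force: [0.3, 0.2, 0.6]
width: 42.3
```

```bash
python3 q.py; python3 k.py k7; python3 - <<'E'
from ov import *
show('scene','k7',(245,160,70,60),10,[])
im=[ctrl.camera('top') for _ in range(4)]
m=np.mean(im,0)[:,:,::-1];np.save('m7.npy',m)
x0,y0=228,182
v=cv2.resize(m[y0:y0+30,x0:x0+32].astype(np.uint8),None,fx=18,fy=18,interpolation=cv2.INTER_CUBIC);cv2.imwrite('pics/k7z.png',v)
E
```

```text
33.1 [-51.875  77.282 172.393] rad 170.4066977069669 th -26.969256640685515 tool y ang+90 -27.78891693661666 n dev [ 0.     0.004 -1.   ] 42.33023447122148 [0.318 0.24  0.6  ] [ 0.062 -0.55   2.266 -0.051  0.991  2.182]
T rect ((6.497514724731445, 2.255136489868164), (21.860929489135742, 65.24385833740234), 61.965171813964844) long axis ang deg 151.96516
```

View pics/k7z.png

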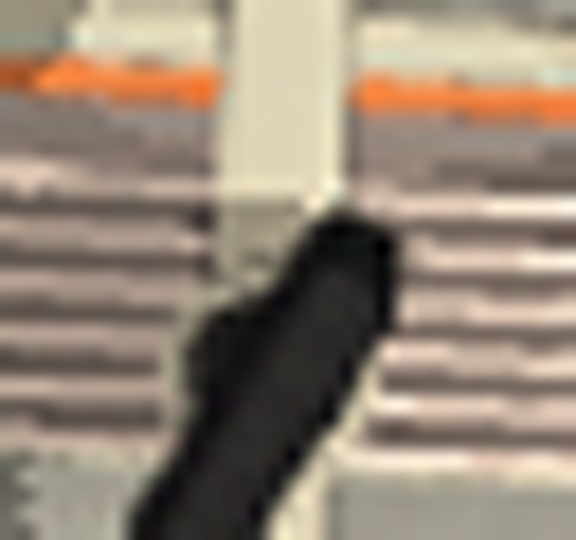

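View pics/k7_scene.png

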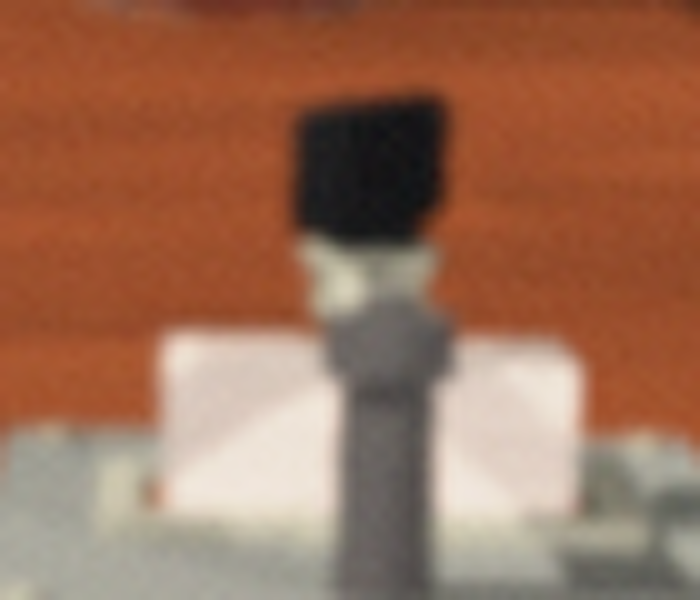

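```bash
python3 - <<'E'
from ov import *
for z in(64,68,72):
    P=onplane('top',[[242.3-.5+.0,195.8]],PW([0,0,z]),BR().apply([0,0,1]))
    q=BR().inv().apply(P-PW([0,0,0]))[0];print(z,q,np.hypot(q[0],q[1]),np.degrees(np.arctan2(q[1],q[0])))
# T top centre offset: fit black blob long-axis center; arm centreline y, pivot check
m=np.load('m7.npy')
x0,y0=232,188
v=cv2.resize(m[y0:y0+16,x0:x0+20].astype(np.uint8),None,fx=32,fy=32,interpolation=cv2.INTER_NEAREST)
for z,c in((104,(0,255,255)),(66,(0,255,0))):
    q=((proj('top',PW([0,0,z]))[0]-[x0,y0]+.5)*32).astype(int);cv2.circle(v,tuple(int(i) for i in q),5,c,-1)
t=cv2.imread('pics/k1.png')
w=cv2.imread('pics/top0.png')
cv2.imwrite('pics/k7n.png',v)
E
```

```text
64 [18.1    2.417 64.   ] 18.260917601013315 7.606773967589619
68 [19.5    2.222 68.   ] 19.626354072635053 6.501493115074847
72 [20.9    2.027 72.   ] 20.998142882224858 5.540306330097154
```

View pics/k7n.png

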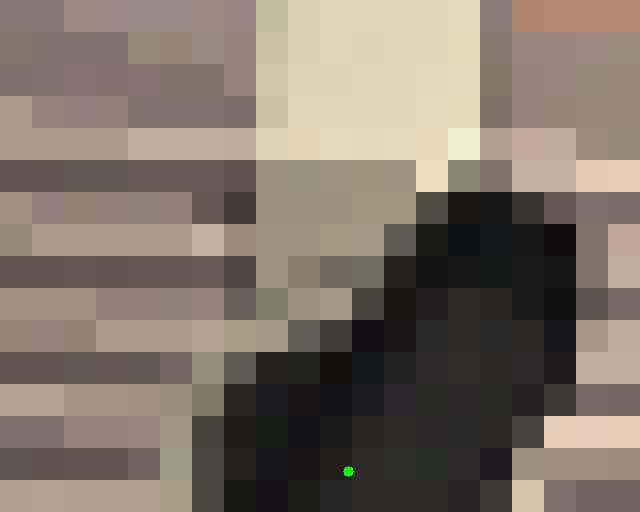

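```bash
python3 - <<'E'
import cv2
v=cv2.imread('pics/k1.png'); cv2.imwrite('pics/k1z.png',cv2.resize(v[310:470,200:370],None,fx=3.4,fy=3.4,interpolation=cv2.INTER_CUBIC))
E
```

```text
(no output)
```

View pics/k1z.png

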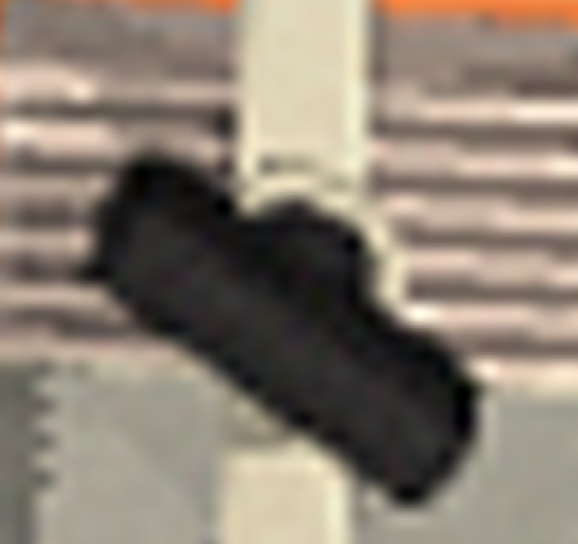

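```bash
python3 - <<'E'
from ov import *
m=np.mean([ctrl.camera('scene') for _ in range(6)],0)[:,:,::-1];np.save('s7.npy',m)
x0,y0=270,165
a=cv2.resize(m[y0:y0+35,x0:x0+26].astype(np.uint8),None,fx=15,fy=15,interpolation=cv2.INTER_NEAREST)
t=cv2.imread('pics/k3_scene.png')# crop(210,110) f5.5
q=proj('scene',PW(np.array([[17,0,65],[0,17,65],[0,-17,65],[-17,0,65],[0,0,72],[12,-12,65],[12,12,65]])))
for p in q: cv2.circle(a,tuple(int(i) for i in (p-[x0,y0]+.5)*15),3,(0,255,0),-1)
cv2.imwrite('pics/s7z.png',a)
b=t[int(55*5.5):int(90*5.5),int(60*5.5):int(86*5.5)];cv2.imwrite('pics/s3z.png',cv2.resize(b,None,fx=2.7,fy=2.7,interpolation=cv2.INTER_CUBIC))
E
```

```text
(no output)
```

View pics/s7z.png

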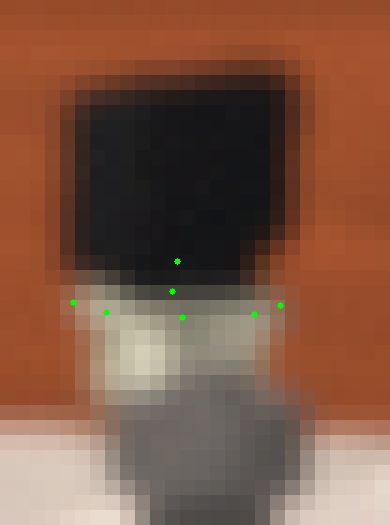

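View pics/s3z.png

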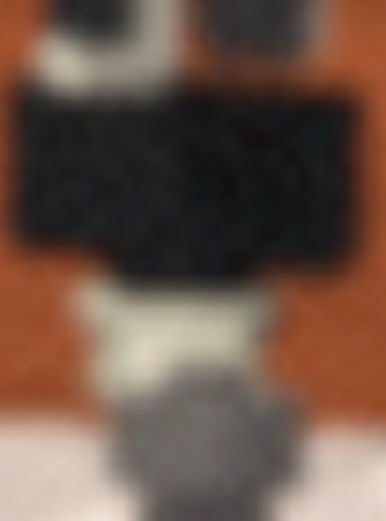

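```bash
python3 - <<'E'
import numpy as np
m=np.load('s7.npy').mean(2)
np.set_printoptions(linewidth=200)
print('cols',np.arange(273,291))
for r in range(182,191): print(r,m[r,273:291].astype(int))
E
```

```text
cols [273 274 275 276 277 278 279 280 281 282 283 284 285 286 287 288 289 290]
182 [82 62 47 39 33 27 23 21 22 23 23 23 22 35 57 78 90 96]
183 [88 81 82 79 62 43 30 28 28 30 30 31 32 47 71 87 91 92]
184 [ 95 104 125 132 118  91  71  65  65  65  65  66  70  80  94 100  95  91]
185 [ 95 112 140 160 160 145 126 116 111 108 109 114 118 125 126 115  96  90]
186 [ 94 104 130 153 168 173 166 152 136 124 129 138 144 147 140 118  97  90]
187 [ 94  98 115 138 161 182 188 174 148 130 131 140 145 148 135 112  94  90]
188 [ 94  98 112 139 165 187 200 190 161 139 135 138 141 140 126 106  94  92]
189 [ 92  97 113 145 172 186 197 187 159 134 126 126 124 124 117 102  94  93]
190 [ 90  93 113 143 164 170 174 163 135 116 110 104 103 107 111 103  95  91]
```

```bash
python3 - <<'E'
from ov import *
A,s=cur()
B=T(PW([1,1.5,110]),bedtool(np.radians(-118)));C=T(PW([1,1.5,54]),bedtool(np.radians(-118)))
print(inpocket(A),s['time_s']);plan(A,B,5);plan(B,C,5)
E
```

```text
[-49.917  74.199 171.059] 33.7
total shift [79.16  40.184 61.031] turn deg [ 0.001  0.02  -0.072] | row x 5 : [15.826  8.045 12.208] [ 0.     0.004 -0.014]
total shift [ 0.  0. 56.] turn deg [0. 0. 0.] | row x 5 : [-0.   0.  11.2] [0. 0. 0.]
```

{"method": "arm_command", "body": {"deltas": [0.5,20,10,8,0,0,0,0.5,20,10,8,0,0,0,0.5,20,10,15,0,0,0,0.5,19,10,15,0,0,0,0.5,0,0,15,0,0,0,0.5,0,0,0,0,0,0,0.5,0,0,0,0,0,0]}}

```text
time_s: 34.4
eef_pos: [511.1, 4.9, 204.7]
ee_rot: [0.942, -0.259, 0.21, -0.048]
contact_force: [0.4, 0.2, -0.1]
width: 42.8
```

```bash
python3 - <<'E'
from ov import *
A,s=cur()
C=T(PW([1,1.5,54]),bedtool(np.radians(-118)))
print(inpocket(A),s['time_s'],s['contact_force']);plan(A,C,5)
E
```

```text
[  0.254   2.22  109.899] 34.4 [ 0.414  0.183 -0.125]
total shift [ 1.094  0.279 55.897] turn deg [ 0.006  0.099 -0.04 ] | row x 5 : [ 0.211  0.056 11.18 ] [ 0.001  0.02  -0.008]
```

{"method": "arm_command", "body": {"deltas": [0.5,0.5,0,12,0,0,0,0.5,0.5,0,12,0,0,0,0.5,0,0,12,0,0,0,0.5,0,0,10,0,0,0,0.5,0,0,6,0,0,0,0.5,0,0,4,0,0,0,0.5,0,0,0,0,0,0]}}

```text
time_s: 35.1
eef_pos: [535.8, 3.4, 154.0]
ee_rot: [0.942, -0.259, 0.21, -0.048]
contact_force: [0.3, -0.0, 0.5]
width: 43.0
```

{"method": "arm_command", "body": {"deltas": [0.3,0,0,0,0,0,0,0.1,0,0,0,0,0,0,0.1,0,0,0,0,0,0,0.1,0,0,0,0,0,0,0.1,0,0,0,0,0,0]}}

```text
time_s: 35.6
eef_pos: [535.8, 2.4, 155.5]
ee_rot: [0.942, -0.258, 0.211, -0.047]
contact_force: [-4.6, -4.1, 3.8]
width: 15.3
```

```bash
python3 tq.py; python3 q.py
```

```text
eff [ 0.97  -2.042  0.025] t 35.6 ang -117.96438681196013 Ttool [-0.747 -0.215 -0.022] Ftool [-0.078  4.912 -5.335] w 15.317870338395197 j6 1.9118015621217719
35.6 [ 1.859  0.885 54.809] rad 98.1445933943886 th -0.5166571458305095 tool y ang+90 -27.964386811960125 n dev [-0.    -0.001 -1.   ] 15.317870338395197 [-4.604 -4.083  3.837] [-0.154 -0.212  2.2    0.067  0.721  1.912]
```

{"method": "arm_command", "body": {"deltas": [0.1,0,0,0,0,0,3,0.1,0,0,0,0,0,0]}}

```text
time_s: 35.8
eef_pos: [535.8, 2.3, 155.5]
ee_rot: [0.934, -0.283, 0.21, -0.052]
contact_force: [-4.1, -4.1, 2.9]
width: 15.2
```

```bash
python3 tq.py; python3 -c "
from h import *
ctrl.camera('top')"; python3 tq.py
```

```text
eff [ 1.012 -2.059  0.114] t 35.8 ang -121.00790077599763 Ttool [-0.948 -0.144  0.05 ] Ftool [ 0.254  4.912 -4.225] w 15.206156889138954 j6 1.9650026663605602
eff [ 1.007 -2.058  0.001] t 35.85 ang -120.97957566398463 Ttool [-0.86  -0.174  0.036] Ftool [-0.137  5.113 -4.864] w 14.950091251826224 j6 1.964473391436677
```

{"method": "arm_command", "body": {"deltas": [0.1,0,0,0,0,0,3,0.1,0,0,0,0,0,0]}}

```text
time_s: 36.05
eef_pos: [535.7, 2.2, 155.4]
ee_rot: [0.927, -0.307, 0.209, -0.058]
contact_force: [-4.1, -4.9, 0.9]
width: 15.3
```

```bash
python3 tq.py; python3 -c "
from h import *
ctrl.camera('top')"; python3 tq.py
```

```text
eff [ 1.09  -2.073  0.148] t 36.05 ang -123.99078937905412 Ttool [-0.916 -0.119 -0.019] Ftool [ 0.291  5.93  -2.461] w 15.329812693557741 j6 2.017229499974152
eff [ 1.08  -2.073  0.021] t 36.1 ang -123.96642379938797 Ttool [-0.89  -0.085  0.011] Ftool [ 0.832  4.804 -4.029] w 15.335277058334727 j6 2.016770324644224
```

```bash
python3 - <<'E'
from h import *
np.set_printoptions(linewidth=200)
f=[ctrl.camera('scene') for _ in range(6)]
m=np.mean(f,0).mean(2);np.save('s8.npy',m)
o=np.load('s7.npy').mean(2)
print('cols',np.arange(273,291))
for r in range(184,190): print(r,m[r,273:291].astype(int))
# old single frames: rebuild k6 / k3 crops
for n,(x0,y0,fx) in {'k6_scene':(230,140,7),'k3_scene':(210,110,5.5),'p4_scene':(220,150,6)}.items():
    pass
im=cv2.imread('pics/k3_scene.png').mean(2)
for r in range(184,190): print(r,[int(im[int((r-110+.5)*5.5),int((c-210+.5)*5.5)]) for c in range(273,291)])
im=cv2.imread('pics/k6_scene.png').mean(2)
for r in range(184,190): print(r,[int(im[int((r-140+.5)*7),int((c-230+.5)*7)]) for c in range(273,291)])
im=cv2.imread('pics/k5_scene.png').mean(2);print('k5')
for r in range(184,190): print(r,[int(im[int((r-140+.5)*7),int((c-230+.5)*7)]) for c in range(273,291)])
E
```

```text
cols [273 274 275 276 277 278 279 280 281 282 283 284 285 286 287 288 289 290]
184 [ 90 100 120 127 107  78  63  63  65  65  64  65  69  80  94 101  95  91]
185 [ 94 112 138 156 146 123 113 113 111 108 110 115 119 126 126 114  98  90]
186 [ 94 106 129 150 154 148 150 147 135 125 136 149 153 152 141 119  97  89]
187 [ 95  99 115 135 149 163 176 171 147 132 146 168 170 155 136 113  95  89]
188 [ 94  98 112 138 157 178 194 188 161 142 150 164 163 147 127 105  94  91]
189 [ 92  96 114 144 169 184 196 187 158 136 132 135 134 128 117 102  94  92]
184 [96, 109, 135, 139, 120, 94, 80, 79, 79, 76, 73, 71, 70, 74, 79, 78, 80, 73]
185 [95, 114, 144, 163, 163, 153, 147, 146, 146, 147, 140, 135, 130, 124, 110, 98, 86, 89]
186 [95, 106, 133, 152, 166, 176, 178, 176, 177, 174, 169, 166, 157, 142, 114, 96, 84, 86]
187 [96, 100, 117, 135, 164, 179, 195, 196, 193, 187, 184, 182, 169, 145, 104, 91, 86, 92]
188 [97, 94, 114, 135, 168, 185, 202, 199, 188, 180, 174, 173, 161, 141, 111, 96, 91, 91]
189 [93, 96, 115, 145, 172, 187, 196, 189, 164, 146, 138, 136, 132, 128, 111, 97, 94, 90]
184 [96, 108, 124, 
[... 363 characters left out ...]
63, 189, 197, 189, 162, 137, 136, 140, 143, 137, 124, 106, 96, 91]
189 [96, 95, 113, 145, 172, 187, 196, 188, 159, 136, 126, 127, 125, 125, 116, 101, 94, 95]
k5
184 [96, 114, 130, 136, 119, 100, 81, 72, 65, 66, 64, 65, 68, 80, 96, 101, 93, 90]
185 [97, 113, 140, 162, 161, 153, 143, 124, 114, 107, 110, 116, 118, 122, 125, 116, 94, 89]
186 [93, 104, 130, 154, 170, 179, 181, 163, 138, 122, 127, 138, 142, 147, 137, 122, 96, 86]
187 [91, 95, 115, 136, 163, 185, 193, 182, 150, 129, 128, 139, 147, 148, 135, 114, 95, 90]
188 [95, 98, 113, 138, 166, 192, 201, 189, 162, 139, 136, 139, 142, 137, 125, 105, 92, 91]
189 [94, 96, 114, 145, 169, 186, 196, 188, 158, 134, 129, 125, 128, 126, 116, 101, 96, 92]
```

{"method": "arm_command", "body": {"deltas": [0.3,0,0,0,0,0,0,0.5,0,0,0,0,0,0,0.5,0,0,0,0,0,0,0.5,0,0,0,0,0,0,0.5,0,0,-12,0,0,0,0.5,0,0,-25,0,0,0,0.5,0,0,-30,0,0,0,0.5,-20,-10,-30,0,0,0,0.5,-30,-15,-25,0,0,0,0.5,-30,-15,-10,0,0,0,0.5,-30,-15,0,0,0,0,0.5,0,0,0,0,0,0,0.5,0,0,0,0,0,0]}}

```text
time_s: 37.7
eef_pos: [430.3, 116.2, 249.6]
ee_rot: [0.927, -0.306, 0.209, -0.059]
contact_force: [-0.1, -1.0, 0.8]
width: 42.4
```

```bash
python3 q.py; python3 k.py k9; python3 - <<'E'
from ov import *
np.set_printoptions(linewidth=200)
im=ctrl.camera('top');cv2.imwrite('pics/t9.png',im[:,:,::-1])
im=np.mean([ctrl.camera('scene') for _ in range(4)],0);cv2.imwrite('pics/s9.png',im[:,:,::-1]);m=im.mean(2)
for r in range(185,189): print(r,m[r,273:291].astype(int))
E
```

```text
37.7 [-58.697 109.557 186.946] rad 192.84073438445617 th -34.61928574441924 tool y ang+90 -33.87711043950813 n dev [ 0.001  0.001 -1.   ] 42.379875570568586 [-0.111 -0.998  0.819] [ 0.175 -0.554  2.25  -0.108  1.021  2.42 ]
T rect ((6.915353775024414, 2.1594924926757812), (23.450124740600586, 64.82648468017578), 55.5908203125) long axis ang deg 145.59082
185 [ 93 111 139 155 146 121 113 113 110 107 110 115 119 123 125 114  97  91]
186 [ 94 106 128 150 154 148 150 148 135 125 135 151 154 149 140 117  97  90]
187 [ 94  99 113 134 148 163 176 171 148 132 146 167 168 154 137 113  94  91]
188 [ 93  97 112 136 160 177 194 188 160 141 148 163 163 148 128 105  95  91][ WARN:0@5.991] global loadsave.cpp:1063 imwrite_ Unsupported depth image for selected encoder is fallbacked to CV_8U.
```

View pics/t9.png

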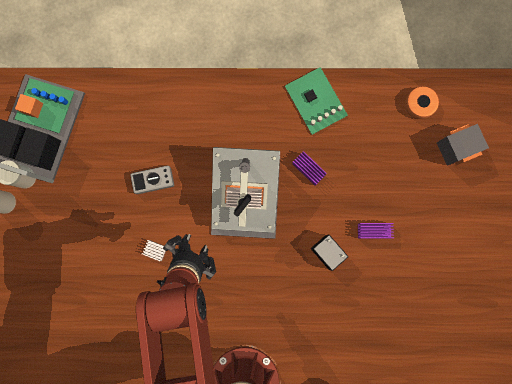

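View pics/k9.png

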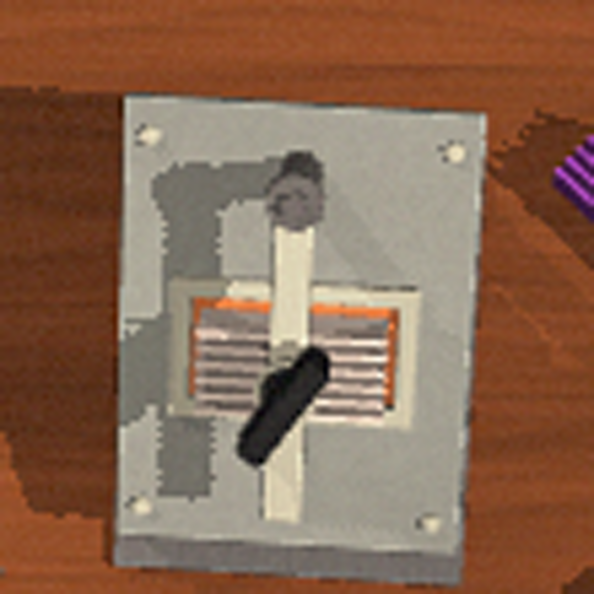

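View pics/s9.png

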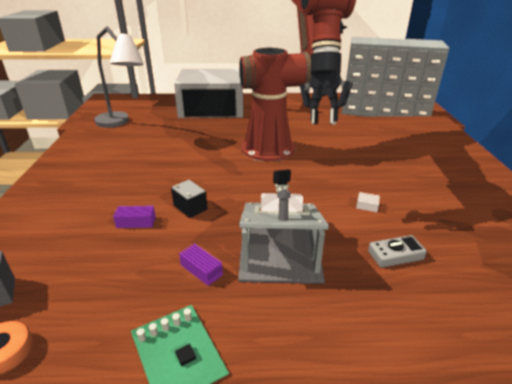

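```bash
python3 -c "
from cell import ctrl
print(ctrl.finish_job())"
```

```text
the job is handed in; nothing more can be done
None
```

I put the long white heat sink flat, fins up, in the pocket, swung the arm to its stop and turned the T-knob clockwise to one click. Then I let go and handed in at about 38 s.

**Last checks:**
- **Heat sink and arm:** the final pictures show the heat sink seated in the pocket and the arm on the pocket's centre line. The stop was felt at about 16 N.
- **Bystanders:** the short heat sink, meter, battery and purple look-alikes look unmoved.
- **Click:** resistance began just after about 60° of turning and dropped to zero about 20° later. The collar's tick stayed still while the T-bar turned on, which shows the screw was tight. I estimate the slip at 0.45 to 0.59 rad, inside the best range and well short of the second click.

**Checks that disagreed:**
- **Fingertip height:** in the pictures the fingertips sat about 20 mm farther back than the reported TCP. I corrected for this by sight and contact.
- **Clutch torque:** I measured a peak of about 0.19 N m, against the expected 0.37. Near zero torque I could not tell one click from none, so that rests on the torque drop and the tick.

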